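# Hold the spread circlip in the axle groove

## Robot

A 6-joint arm with a two-finger parallel gripper is mounted at the origin on the work surface. World frame = base frame: x ahead of the robot, y to its left, z up, the work surface at z = 0. Lengths are in mm, angles in rad, forces in N, time in s.
With the tool pointing down it reaches from about 350 to 800 mm from the base axis. Payload 7.3 kg.
Tool frame: the origin (TCP) lies at the very end of the fingers, on their centre line; the grasp point (between the pads) lies 19 mm behind it; y points along the fingers, x is the direction in which the jaws open and shut, and the axes are right-handed (so a half turn about y gives the same grasp; the last joint's range is limited). The gripper opens to 85 mm and grips with 20 to 120 N. Pads are 22 mm wide; open, the fingers measure 114 mm over their backs; the gripper's body (76 mm by 85 mm) begins 54 mm behind the grasp point. The pads swing forward as they close: fully open they stand 13 mm farther back than shut.
Start: joints at [1.119, 0.342, 1.524, -0, 1.275, -0.146], TCP at [158.04, 500.667, 231.322] pointing down, gripper open.
Joint ranges: [-2.53, 2.53], [-0.77, 2.02], [0.04, 2.7], [-1, 4.14], [0.28, 2.66], [-3.11, 3.11]. Speed limits (rad/s): [2.57, 2.57, 3.14, 3.14, 3.14, 3.14].

## Interface

Orientations are given as a unit quaternion [x, y, z, w].
In Python, from bench import env, capture, camera_info, job gives the robot as it stands.
- The arm moves only by the tool drive_tool, never from a script. Its argument "series" is a list of rows, each a list of 3 entries, a list of its own where there are three numbers: the shift along the world's x, y, z in cm, then the turn, a rotation vector about the world's x, y, z in degrees, then the opening, from -1 (shut) to 1 (fully open). In form: [[[tx, ty, tz], [wx, wy, wz], jaw], ...]. A call has 1 to 20 rows; each row shifts and turns the commanded pose from where the row before left it; what a row does not reach is not made up. A row lasts 1/12 s, in which the tool goes at most 41.7 mm and 7.16 degrees, less where a joint would pass 70% of its speed; a pose out of reach is approached as far as the arm can. A call is refused whole if a number of a shift passes 4.17 or a number of a turn 7.16, either way. A call with a gripper value outside its range is refused whole. The fingers move at their own pace and stop on an object; "force" is the grip in N (left out, the last holds). Time passes only in rows, so rows that do not move let the fingers close. It gives the time, the measured TCP pose, the force and the opening at its end, in the units of the state.
- env.get_obs(): the state, without advancing time (a new reading comes with each control period).
- capture(name): name is "side" or "top"; returns (picture, depth): 420x560x3 uint8, blue, green, red; 420x560 float32, mm along the optical axis (not along the pixel's ray), 0 where there is no reading.
- camera_info(name): a dict with "fx", "fy", "cx", "cy" (pixels), "rvec" (rotation vector, rad) and "tvec" (3), from world to camera coordinates, as OpenCV has them. Camera axes: x right, y down, z forward; pixel columns grow to the right and rows downward; lengths in mm; the calibration is good to about 2 mm. A picture is of the moment at which its call begins. camera_info takes no time and is no camera call.
- job.close_job(): hands the job in, once; it reports no verdict.
The state is a dict: "t": time; "qpos": joint angles; "qd": joint speeds; "joint_efforts": joint torques, N m; "ee_pos": TCP position; "tcp_rot": TCP orientation; "ft_force": force on the tool from outside, world axes, zero at the start; "moment": the same for the moment, N m; "finger_gap": finger opening in mm.
Only numpy, scipy, OpenCV 4.12 (cv2) and the standard library are available. Lean on these libraries where they do the work, as an engineer would, in place of code of your own. Each camera call takes 0.05 s, during which the arm holds its last target.

## Task

The trolley wheel needs its retaining ring: take the circlip pliers from their rest (the ring is already on their tips), squeeze the handles fully so that the ring spreads, and slide it down over the nose of the axle stub until it lies level around the groove, just above the washer. Finish while still holding the pliers squeezed, the ring fully spread and floating at the groove without pressing on the washer or the axle; do not let go. Leave the bottle, the tin and the brush where they are.

Things in the scene. Friction and masses are not known exactly. Their poses are not given: they have to be found in the camera images.
- pliers: Circlip pliers, 205 mm long, 0.18 kg, lying level. Origin at the pivot, at mid-height of the handles; x forward to the ring, z up, y left. Two black flat-sided handles (each 10 mm wide, 14 mm high, from 40 to 125 mm behind the pivot) lie left and right of the x axis, splayed open at rest. The steel ring hangs 34 mm lower under the down-turned tips in front (pin ends 38 mm below the origin)
- grip (a point): On the pliers, midway between the handles: where to grip, 68 mm behind the pivot, at mid-height of the handles, 53 mm above the table at the start, 47 mm above the rest's board; axes as the pliers'. Here the handles measure 61 to 65 mm over their outsides at rest and 42 mm, parallel, squeezed to their stop. A spring opens them again: about 7 N on each handle keeps them shut; a firm 50 N grip does no harm
- ring_centre (a point): On the pliers: centre of the C-ring when it is fully spread, 83 mm ahead of the pivot and 34 mm below it, at the middle of the ring's thickness; axes as the pliers'. Ring 4 mm thick, 5 mm wide in plan; inner diameter 32 mm at rest (too small for the axle), 41 mm fully spread. At rest its true centre is 8 mm farther ahead
- spread (a joint): How far the pliers are squeezed, rad: 0 at rest (ring closed), 0.142 at the stop (handles parallel, ring fully spread)
- rest: Plywood board (180 x 110 x 6 mm) with two wooden bearers 46 mm high on which the pliers lie loose, one under the pivot, one under the handle ends; the bearers stand about 40 mm clear of the grip point. Fixed to the table. Origin on the table under the pivot (within a few mm), x towards the ring end
- axle: Trolley wheel lying flat on a steel plate (130 x 130 x 10 mm), with its steel axle stub standing upright through it; fixed to the table. Origin on the table on the axle's line, z up. Tyre 120 mm across, top at 44 mm; washer 52 mm across, top at 52 mm; the groove (31 mm across) lies between 52 and 60 mm, right above the washer; above it the stub is 36 mm across up to 70 mm, then tapers to 22 mm at its top, 82 mm
- groove (a point): Centre of the groove in the axle stub, 56 mm above the table; axes as the axle's
- nose (a point): Top of the axle stub, on its line, 82 mm above the table
- oil_bottle: Bystander: green glass bottle, 52 mm across, 150 mm tall; origin at the centre of its underside
- grease_tin: Bystander: plain metal tin, 68 mm across, 50 mm tall; origin at the centre of its underside
- brush: Bystander: brush 160 mm long lying on the table; origin at its middle, on its underside
Not all that is in view belongs to the job. Leave any green or purple look-alike of the pliers alone.

How it is judged:
By the outcome, as a careful person would: the job done as asked, in the order asked, and still so for the second after the job is handed in, while the arm keeps its last pose, push and grip.
It also fails if it takes over 37 s, if anything falls off the work surface, if the arm or the gripper's body presses on something with over 40 N, if the wrist force passes 120 N, or if a joint passes its speed limit or range.

## Working session

There is one attempt and no reset: what is moved stays moved. The work goes in short steps, Python scripts to look and compute and a tool call to move; the robot and the scene stay as the last step left them, time stands still between calls to the robot, and variables do not carry over. Pictures are saved under pics/ and viewed, and the job is handed in when it is done.

Besides the shell and the picture viewer there is one more tool, called after "Emit:" in YAML: its name, and indented under it one key for each argument. drive_tool: Moves the arm, as the interface text tells. Its arguments: {"type":"object","properties":{"series":{"type":"array","items":{"type":"array"}},"force":{"type":"number"}},"required":["series"]}

```bash
ls; mkdir -p pics
python3 - <<'E'
from bench import env,capture,camera_info,job
import cv2,numpy as np
for n in("side","top"):
    p,d=capture(n);cv2.imwrite(f"pics/{n}0.png",p);np.save(f"pics/{n}0.npy",d);i=camera_info(n);print(i)
print(env.get_obs())
E
```

```text
pics
{'fx': 490.1625361963869, 'fy': 490.1625361963869, 'cx': 281.87442712444016, 'cy': 201.8749008104703, 'rvec': array([ 2.11039543, -0.66141121,  0.32438877]), 'tvec': array([-533.91574923,  213.59734968,  937.53464765])}
{'fx': 406.3769232764405, 'fy': 406.3769232764405, 'cx': 278.2414976441217, 'cy': 214.02611496076645, 'rvec': array([ 2.14896795, -2.20176615,  0.11988574]), 'tvec': array([ -92.60800559,  571.71865053, 1059.48018725])}
{'t': 0.1, 'qpos': array([ 1.11902329e+00,  3.42646193e-01,  1.52494547e+00, -7.98784105e-06,
        1.27540822e+00, -1.46011856e-01]), 'qd': array([ 0.00076328,  0.00032108, -0.00379778,  0.00113603,  0.00092509,
        0.0007344 ]), 'joint_efforts': array([ 1.11022531e-03, -4.34443116e+01, -2.46495527e+01, -1.65531865e-04,
        4.58743656e-03, -3.72688964e-05]), 'ee_pos': array([157.85824183, 500.31598841, 230.69064986]), 'tcp_rot': array([ 0.5705455 ,  0.4175874 , -0.41846448, -0.5700755 ]), 'ft_force': array([-0.00335424,  0.1119755 ,  0.24162771]), 'moment': array([-0.01616523, -0.03914204, -0.02360389]), 'finger_gap': 85.09518154374315}
```

View pics/side0.png

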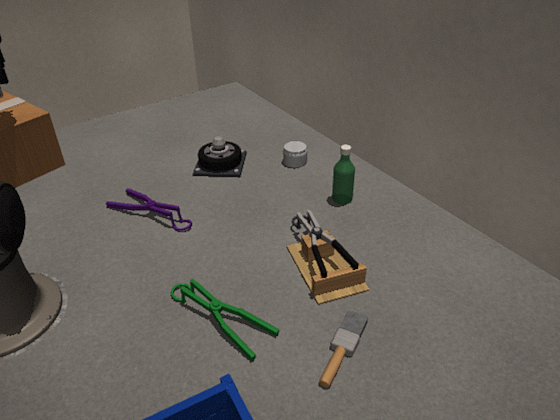

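View pics/top0.png

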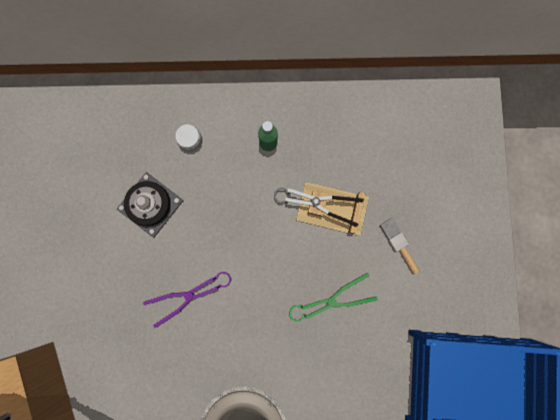

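Candidates: the black/steel pliers on the board (top view 316,202), the purple pair (188,297) and the green pair (333,300). The first fits, with black handles, a steel ring and a wooden rest. The wheel is at (147,202). I'll confirm with an enlarged crop.

```bash
cat > h.py <<'E'
import cv2,numpy as np
from bench import env,capture,camera_info,job
def cam(n):
    i=camera_info(n);R=cv2.Rodrigues(np.array(i['rvec']))[0];t=np.array(i['tvec']).ravel();return i,R,t
def onplane(n,u,v,z):
    i,R,t=cam(n);d=R.T@np.array([(u-i['cx'])/i['fx'],(v-i['cy'])/i['fy'],1]);c=-R.T@t
    return c+d*(z-c[2])/d[2]
def proj(n,P):
    i,R,t=cam(n);q=R@np.array(P,float)+t;return np.array([i['fx']*q[0]/q[2]+i['cx'],i['fy']*q[1]/q[2]+i['cy']])
def cloud(n,d):
    i,R,t=cam(n);v,u=np.indices(d.shape);C=np.dstack([(u-i['cx'])/i['fx']*d,(v-i['cy'])/i['fy']*d,d])
    return (C-t)@R
def crop(p,x0,y0,x1,y1,s,f):
    cv2.imwrite(f,cv2.resize(p[y0:y1,x0:x1],None,fx=s,fy=s,interpolation=cv2.INTER_CUBIC))
E
python3 - <<'E'
from h import *
t=cv2.imread("pics/top0.png");s=cv2.imread("pics/side0.png")
a=cv2.resize(t[170:250,265:385],None,fx=6,fy=6,interpolation=2)
crop(t,265,175,385,245,6,"pics/c_top.png");crop(t,105,160,195,245,6,"pics/c_ax.png");crop(s,270,195,380,310,5,"pics/c_side.png")
d=np.load("pics/top0.npy");W=cloud("top",d)
for uv in [(316,202),(281,197),(345,199),(340,217),(147,202),(330,230),(250,330),(268,128)]: print(uv,W[uv[1],uv[0]].round(1))
E
```

```text
(316, 202) [ 594.6 -204.8   66.2]
(281, 197) [ 6.193e+02 -1.156e+02 -6.000e-01]
(345, 199) [ 601.4 -281.4   61.3]
(340, 217) [ 554.7 -266.8   58.8]
(147, 202) [603.6 229.5  75.8]
(330, 230) [ 5.248e+02 -2.476e+02  3.000e-01]
(250, 330) [262.9 -23.7   1.3]
(268, 128) [767.5 -85.3 151. ]
```

View pics/c_top.png

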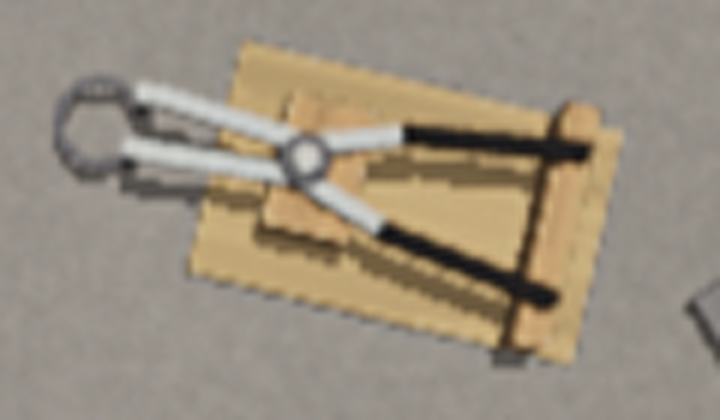

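View pics/c_ax.png

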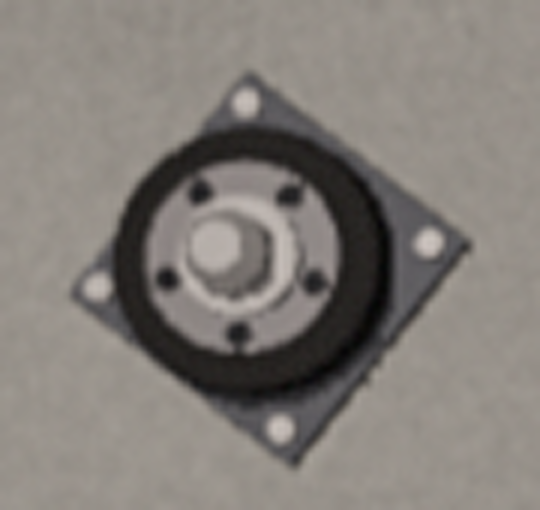

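View pics/c_side.png

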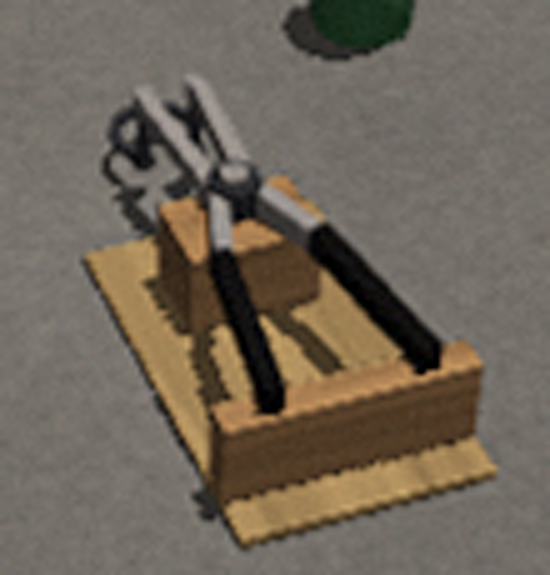

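The crop confirms black handles and a steel ring lying on the bearers; the green and purple pairs lie on the table and stay untouched. Next I measure the pliers and the axle.

```bash
cat > m.py <<'E'
from h import *
def handles(p,x0,y0,x1,y1,z,n="top",thr=55):
    m=np.zeros(p.shape[:2],np.uint8);m[y0:y1,x0:x1]=(p[y0:y1,x0:x1].max(2)<thr)*255
    k,l,st,c=cv2.connectedComponentsWithStats(m);out=[]
    for j in range(1,k):
        if st[j,4]<40: continue
        v,u=np.nonzero(l==j);P=np.array([onplane(n,a,b,z)[:2] for a,b in zip(u,v)])
        mu=P.mean(0);w,V=np.linalg.eigh(np.cov((P-mu).T));ax=V[:,1];s=(P-mu)@ax
        out.append((st[j].tolist(),mu.round(1),ax.round(3),s.min().round(1),s.max().round(1),(u.mean(),v.mean())))
    return out
E
python3 - <<'E'
from m import *
p=cv2.imread("pics/top0.png")
for o in handles(p,325,185,370,230,60):print(o)
d=np.load("pics/top0.npy");W=cloud("top",d)
# depth by region
def circ(mask):
    q=np.argwhere(mask);return q
B=(abs(W[:,:,0]-600)<90)&(abs(W[:,:,1]-230)<90)
for lo,hi in((78,90),(66,90),(40,48),(48,57)):
    m=B&(W[:,:,2]>lo)&(W[:,:,2]<hi);P=W[m];print(lo,hi,m.sum(),P.mean(0).round(1),((P.min(0)+P.max(0))/2).round(1),np.ptp(P,axis=0).round(1))
# tyre (dark) contour
g=p.max(2);print(g[195:212,115:180:4])
E
```

```text
([333, 196, 30, 6, 77], array([ 602.2, -290.4]), array([0.123, 0.992]), np.float64(-35.9), np.float64(40.6), (np.float64(348.35064935064935), np.float64(198.67532467532467)))
([328, 213, 30, 13, 72], array([ 548.5, -274.8]), array([0.396, 0.918]), np.float64(-37.7), np.float64(41.8), (np.float64(343.2361111111111), np.float64(219.25)))
78 90 86 [604.7 242.4  81.5] [603.6 242.5  81.9] [25.9 28.1  7.7]
66 90 156 [604.5 240.9  77.9] [605.9 242.5  76.4] [34.5 33.  18.7]
40 48 1148 [604.5 242.2  44.4] [605.9 242.4  44. ] [117.6 115.7   8. ]
48 57 217 [604.2 237.7  51.3] [598.2 243.4  52.5] [97.5 99.7  9. ]
[[153 153 152  35 112 141 160 135 182 165 146 112  40  17  95  91 152]
 [150 153 151  36 137 144 146 131 152 181 144 136  40  18  96  92 139]
 [150 153 149  40 144 144 171 156 119 186 142 143  38  27  96  99 105]
 [151 155 147  39 144 146 182 177 120 187 141 148  37  27  96 144  87]
 [152 154 126  36 144 149 182 183 125 188 141 147  39  31  98 185  95]
 [152 156 100  37 142 156 181 183 125 188 129 147  34  37  97 199  96]
 [153 157  85  34 144 163 181 184 124 189 115 147  38  32  98 188  92]
 [151 157  76  36 144 162 181 183 124 188 109 147  35  35  99 149  89]
 [149 153  70  37 142 169 182 167 121 189 101 150  37  35  99  96  80]
 [150 132  75  35 120 179 167 136 122 189 106 149  34  35  99  94  66]
 [149 111  83  36  75 170 130 114 108 190 111 138  38  30  97  98  83]
 [152 138 108  39  49 145 110 114  84 189  90 105  37  29  98  99 133]
 [157 165 134  35  71 140 113 118  77 185  84  78  39  28  97  97 156]
 [151 166 127  38 118 146 146 104 102 167 115 106  39  22  99  83 155]
 [148 134  88  39 144 142 177 102 160 126 142 117  39  16  98  61 155]
 [151  94  80  41 132 141 172 158 190  96 146  73  37   9  98  78 154]
 [154 103  93  37  92 142 147 177 165 123 147  40  40   8  98 107 153]]
```

```bash
cat > yaw.py <<'E'
from h import *
from scipy.spatial.transform import Rotation as R
def rep(yd):
    o=env.get_obs();r=R.from_quat(o['tcp_rot']).as_matrix();x,y,z=r.T
    a=np.degrees(np.arctan2(x[1],x[0]));print("t",o['t'],"pos",o['ee_pos'].round(1),"xaxis",x.round(3),"yaxis",y.round(3),"yaw",a.round(2),"gap",o['finger_gap'].round(1),"F",o['ft_force'].round(1),"M",o['moment'].round(2),"q",o['qpos'].round(2))
    for k in(0,180,-180):print("turn",((yd+k)-a).round(2))
    # full rotvec to pointing straight down at yaw yd
    best=None
    for k in(0,180):
        th=np.radians(yd+k);X=np.array([np.cos(th),np.sin(th),0]);Y=np.array([0,0,-1.]);Z=np.cross(X,Y)
        rv=R.from_matrix(np.c_[X,Y,Z]@r.T).as_rotvec(degrees=True)
        if best is None or np.linalg.norm(rv)<np.linalg.norm(best):best=rv
    print("rotvec",best.round(2));return o
if __name__=="__main__":
    import sys;rep(float(sys.argv[1]))
E
python3 yaw.py 164.8
python3 - <<'E'
from h import *
i,R,t=cam("top");print("cam",-R.T@t)
i,R,t=cam("side");print("cam",-R.T@t)
print(onplane("top",315.8,201.2,66))
E
```

```text
cam [ 461.51865619  -93.42597984 1111.84928903]
cam [  86.17084293 -832.39569455  713.68975343]
[ 596.75421746 -204.35239024   66.        ]Traceback (most recent call last):
  File "yaw.py", line 15, in <module>
    import sys;rep(float(sys.argv[1]))
               ~~~^^^^^^^^^^^^^^^^^^^^
  File "yaw.py", line 5, in rep
    a=np.degrees(np.arctan2(x[1],x[0]));print("t",o['t'],"pos",o['ee_pos'].round(1),"xaxis",x.round(3),"yaxis",y.round(3),"yaw",a.round(2),"gap",o['finger_gap'].round(1),"F",o['ft_force'].round(1),"M",o['moment'].round(2),"q",o['qpos'].round(2))
                                                                                                                                                 ^^^^^^^^^^^^^^^^^^^^^
AttributeError: 'float' object has no attribute 'round'
```

```bash
sed -i "s/o\['finger_gap'\].round(1)/round(o['finger_gap'],1)/" yaw.py; python3 yaw.py 164.8
```

```text
t 0.1 pos [157.9 500.3 230.7] xaxis [ 0.301  0.954 -0.001] yaxis [-0.001 -0.001 -1.   ] yaw 72.48 gap 85.1 F [-0.   0.1  0.2] M [-0.02 -0.04 -0.02] q [ 1.12  0.34  1.52 -0.    1.28 -0.15]
turn 92.32
turn 272.32
turn -87.68
rotvec [ 3.000e-02 -8.000e-02 -8.768e+01]
```

Emit:
drive_tool:
  series:
    - [[2.3,-2.86,0],[0,0,-4],1]
    - [[2.3,-2.86,0],[0,0,-4],1]
    - [[2.3,-2.86,0],[0,0,-4],1]
    - [[2.3,-2.86,0],[0,0,-4],1]
    - [[2.3,-2.86,0],[0,0,-4],1]
    - [[2.3,-2.86,0],[0,0,-4],1]
    - [[2.3,-2.86,0],[0,0,-4],1]
    - [[2.3,-2.86,0],[0,0,-4],1]
    - [[2.3,-2.86,0],[0,0,-4],1]
    - [[2.3,-2.86,0],[0,0,-4],1]
    - [[2.3,-2.86,0],[0,0,-4],1]
    - [[2.3,-2.86,0],[0,0,-4],1]
    - [[2.3,-2.86,0],[0,0,-4],1]
    - [[2.3,-2.86,0],[0,0,-4],1]
  force: 50

```text
t: 1.27
ee_pos: [480.7, 98.5, 231.1]
tcp_rot: [-0.7, -0.1, 0.1, 0.7]
ft_force: [1.4, 0.3, -0.9]
finger_gap: 85.5
```

Emit:
drive_tool:
  series:
    - [[1,-3.4,0],[0,0,-3],1]
    - [[1,-3.4,0],[0,0,-3],1]
    - [[1,-3.4,0],[0,0,-3],1]
    - [[1,-3.4,0],[0,0,-3],1]
    - [[1,-3.4,0],[0,0,-3],1]
    - [[1,-3.4,0],[0,0,-3],1]
    - [[1,-3.4,0],[0,0,-3],1]
    - [[1,-3.4,0],[0,0,-3],1]
    - [[1,-3.4,-1],[0,0,-3],1]
    - [[1,-3.4,-1],[0,0,-3],1]
    - [[0,-2.0,-1],[0,0,-1.5],1]
    - [[0,0,-1],[0,0,0],1]
    - [[0,0,0],[0,0,0],1]
    - [[0,0,0],[0,0,0],1]

```text
t: 2.43
ee_pos: [579.5, -258.7, 190.4]
tcp_rot: [-0.701, 0.093, -0.091, 0.702]
ft_force: [-0.5, 0.2, 0.3]
finger_gap: 85.5
```

```bash
python3 yaw.py 164.8
```

```text
t 2.4333 pos [ 579.5 -258.7  190.4] xaxis [ 0.966 -0.259 -0.002] yaxis [-0.002  0.002 -1.   ] yaw -14.98 gap 85.5 F [-0.5  0.2  0.3] M [-0.03 -0.02  0.  ] q [-0.54  0.58  1.26  0.    1.31 -0.28]
turn 179.78
turn 359.78
turn -0.22
rotvec [-0.1  -0.11 -0.22]
```

Emit:
drive_tool:
  series:
    - [[0,-0.55,-2.5],[0,0,0],1]
    - [[0,-0.53,-2.5],[0,0,0],1]
    - [[0,0,-2.5],[0,0,0],1]
    - [[0,0,-2],[0,0,0],1]
    - [[0,0,-1],[0,0,0],1]
    - [[0,0,0],[0,0,0],1]

```text
t: 2.93
ee_pos: [579.3, -268.6, 84.8]
tcp_rot: [-0.701, 0.093, -0.091, 0.702]
ft_force: [-0.0, 1.0, 0.3]
finger_gap: 85.1
```

```bash
python3 yaw.py 164.8
python3 - <<'E'
from h import *
p,d=capture("side");crop(p,240,130,400,320,3,"pics/s1.png")
E
```

```text
t 2.9333 pos [ 579.3 -268.6   84.8] xaxis [ 0.966 -0.257 -0.003] yaxis [-0.003  0.002 -1.   ] yaw -14.92 gap 85.1 F [-0.   1.   0.3] M [-0.03 -0.02  0.05] q [-0.55  0.68  1.37  0.    1.09 -0.29]
turn 179.72
turn 359.72
turn -0.28
rotvec [-0.12 -0.17 -0.28]
```

View pics/s1.png

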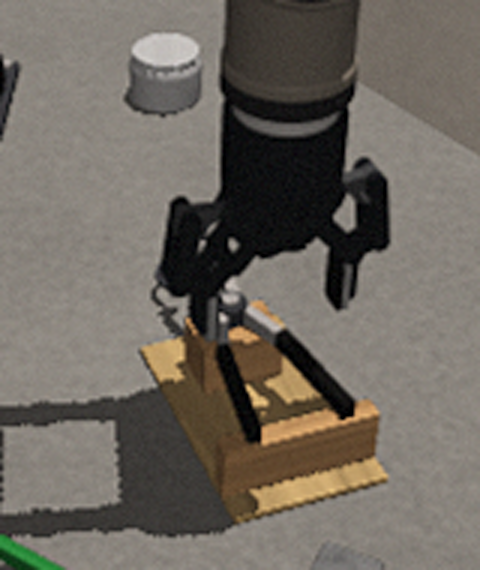

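The fingers straddle both handles, the left one at crop (205,310) and the right at (343,285). I'll descend and squeeze.

Emit:
drive_tool:
  series:
    - [[0,0,-1.5],[-0.1,-0.15,-0.3],1]
    - [[0,0,-1.5],[0,0,0],1]
    - [[0,-0.1,-1.4],[0,0,0],1]
    - [[0,0,-0.9],[0,0,0],1]
    - [[0,0,0],[0,0,0],1]
    - [[0,0,0],[0,0,0],1]

```text
t: 3.48
ee_pos: [580.7, -271.6, 34.4]
tcp_rot: [0.701, -0.093, 0.096, -0.7]
ft_force: [-0.6, -0.6, 0.6]
finger_gap: 85.4
```

```bash
python3 yaw.py 164.8
python3 - <<'E'
from h import *
p,d=capture("side");crop(p,240,130,400,320,3,"pics/s2.png")
E
```

```text
t 3.4833 pos [ 580.7 -271.6   34.4] xaxis [ 0.965 -0.264  0.004] yaxis [ 0.004 -0.002 -1.   ] yaw -15.3 gap 85.4 F [-0.6 -0.6  0.6] M [-0.01  0.02 -0.04] q [-0.56  0.74  1.41 -0.    0.99 -0.29]
turn 180.1
turn 360.1
turn 0.1
rotvec [0.14 0.22 0.1 ]
```

View pics/s2.png

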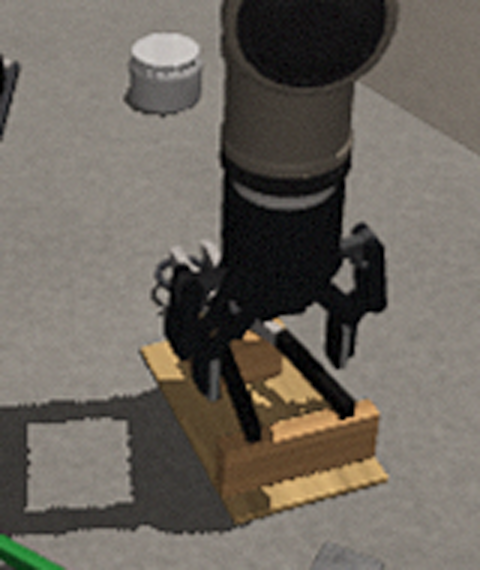

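Emit:
drive_tool:
  series:
    - [[0,0,0],[0,0,0],-1]
    - [[0,0,0],[0,0,0],-1]
    - [[0,0,0],[0,0,0],-1]
    - [[0,0,0],[0,0,0],-1]
    - [[0,0,0],[0,0,0],-1]
    - [[0,0,0],[0,0,0],-1]
    - [[0,0,0],[0,0,0],-1]
    - [[0,0,0],[0,0,0],-1]
    - [[0,0,0],[0,0,0],-1]
    - [[0,0,0],[0,0,0],-1]
  force: 50

```text
t: 4.37
ee_pos: [581.6, -273.4, 36.8]
tcp_rot: [0.703, -0.091, 0.097, -0.699]
ft_force: [-2.0, -1.9, 12.5]
finger_gap: 36.0
```

```bash
python3 yaw.py 164.8
python3 - <<'E'
from h import *
p,d=capture("side");crop(p,240,130,400,320,3,"pics/s3.png")
E
```

```text
t 4.3667 pos [ 581.6 -273.4   36.8] xaxis [ 0.965 -0.264  0.009] yaxis [ 0.008 -0.006 -1.   ] yaw -15.3 gap 36.0 F [-2.  -1.9 12.5] M [-0.24  0.32  0.24] q [-0.56  0.74  1.4  -0.    0.99 -0.29]
turn 180.1
turn 360.1
turn 0.1
rotvec [0.35 0.44 0.1 ]
```

View pics/s3.png

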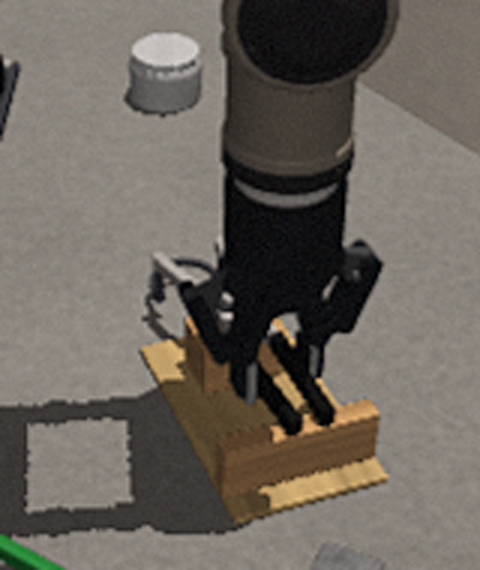

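Run:
```python
from h import *
p,d=capture("side");crop(p,280,200,370,290,7,"pics/s4.png")
p,d=capture("top");crop(p,260,160,390,250,6,"pics/t4.png")
```

```text
(no output)
```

View pics/s4.png

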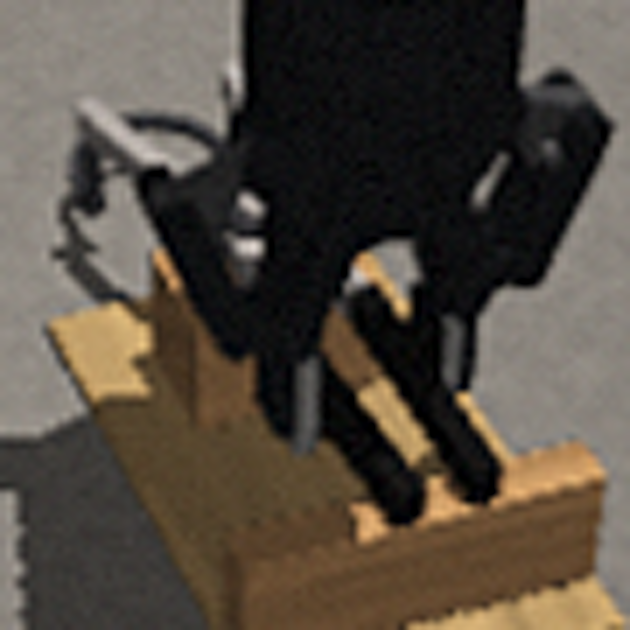

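View pics/t4.png

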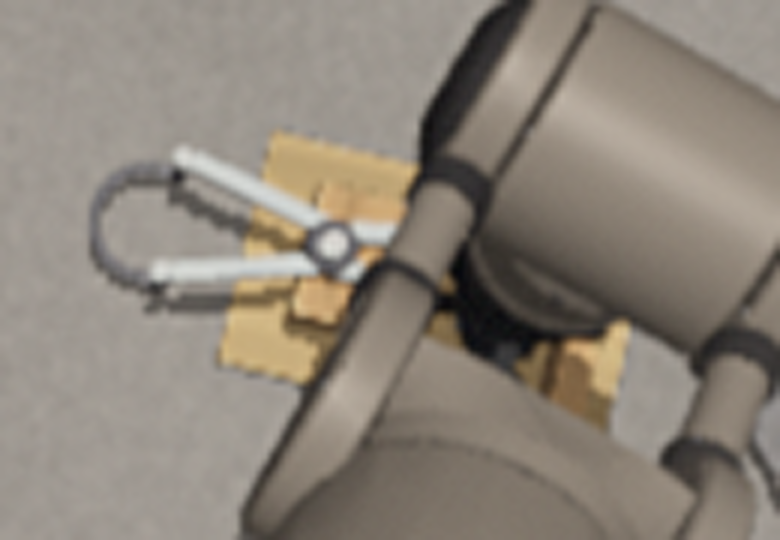

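The handles are now parallel and the ring in the top crop (140,225) is wide open. I'll lift a little and re-check the grip.

Emit:
drive_tool:
  series:
    - [[0,0,0.5],[0,0,0],-1]
    - [[0,0,0.5],[0,0,0],-1]
    - [[0,0,1],[0,0,0],-1]
    - [[0,0,1],[0,0,0],-1]
    - [[0,0,1],[0,0,0],-1]
    - [[0,0,1],[0,0,0],-1]
    - [[0,0,0],[0,0,0],-1]
    - [[0,0,0],[0,0,0],-1]

```text
t: 5.18
ee_pos: [580.5, -271.7, 84.3]
tcp_rot: [0.702, -0.093, 0.096, -0.7]
ft_force: [-1.0, -0.6, -2.5]
finger_gap: 35.9
```

```bash
python3 yaw.py 164.8
python3 - <<'E'
from h import *
p,d=capture("side");crop(p,270,170,370,290,6,"pics/s5.png")
p,d=capture("top");crop(p,260,160,390,250,6,"pics/t5.png");cv2.imwrite("pics/top5.png",p);np.save("pics/top5.npy",d)
E
```

```text
t 5.1833 pos [ 580.5 -271.7   84.3] xaxis [ 0.964 -0.264  0.005] yaxis [ 0.004 -0.003 -1.   ] yaw -15.32 gap 35.9 F [-1.  -0.6 -2.5] M [-0.1  -0.    0.01] q [-0.56  0.68  1.37 -0.    1.08 -0.29]
turn 180.12
turn 360.12
turn 0.12
rotvec [0.16 0.24 0.12]
```

View pics/s5.png

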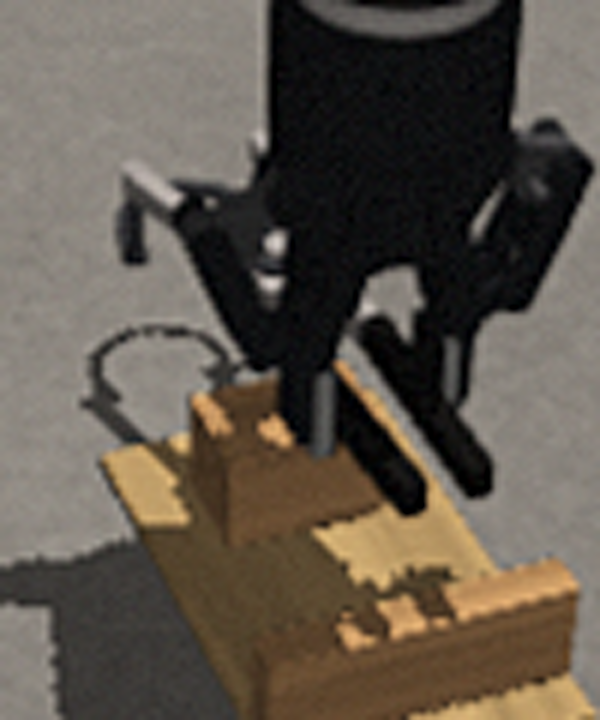

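View pics/t5.png

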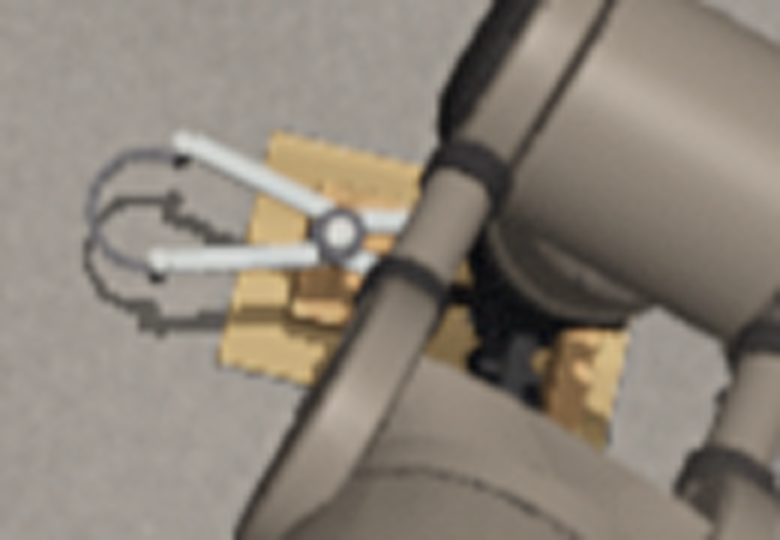

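Emit:
drive_tool:
  series:
    - [[0,0,2],[0,0,0],-1]
    - [[0,0,2],[0,0,0],-1]
    - [[0,1,2],[0,0,0],-1]
    - [[-0.1,2,0.5],[0,0,0],-1]
    - [[-0.1,2,0],[0,0,0],-1]
    - [[-0.1,2,0],[0,0,0],-1]
    - [[-0.1,2,0],[0,0,0],-1]
    - [[-0.1,2,0],[0,0,0],-1]
    - [[-0.1,2,0],[0,0,0],-1]
    - [[-0.1,2,0],[0,0,0],-1]
    - [[-0.1,2,0],[0,0,0],-1]
    - [[-0.1,2,0],[0,0,0],-1]
    - [[-0.1,2,0],[0,0,0],-1]
    - [[-0.1,2,0],[0,0,0],-1]
    - [[-0.1,2,0],[0,0,0],-1]
    - [[-0.1,2,0],[0,0,0],-1]
    - [[-0.1,2,0],[0,0,0],-1]
    - [[-0.1,2,0],[0,0,0],-1]
    - [[-0.1,2,0],[0,0,0],-1]
    - [[0,2,0],[0,0,0],-1]

```text
t: 6.95
ee_pos: [563.3, 79.4, 147.5]
tcp_rot: [0.701, -0.094, 0.095, -0.7]
ft_force: [-0.1, 0.0, -1.8]
finger_gap: 35.7
```

Emit:
drive_tool:
  series:
    - [[0,1.2,0],[0,0,0],-1]
    - [[0,0.6,0],[0,0,0],-1]
    - [[0,0,0],[0,0,0],-1]
    - [[0,0,0],[0,0,0],-1]
    - [[0,0,0],[0,0,0],-1]

```text
t: 7.37
ee_pos: [564.1, 95.5, 148.2]
tcp_rot: [0.701, -0.094, 0.095, -0.7]
ft_force: [0.7, -0.8, -2.1]
finger_gap: 35.5
```

```bash
python3 yaw.py 164.8
python3 - <<'E'
from h import *
p,d=capture("side");crop(p,150,80,290,200,5,"pics/s6.png");cv2.imwrite("pics/side6.png",p);np.save("pics/side6.npy",d)
p,d=capture("top");crop(p,90,140,260,250,4.5,"pics/t6.png");cv2.imwrite("pics/top6.png",p);np.save("pics/top6.npy",d)
E
```

```text
t 7.3667 pos [564.1  95.5 148.2] xaxis [ 0.964 -0.265  0.003] yaxis [ 0.002 -0.002 -1.   ] yaw -15.36 gap 35.5 F [ 0.7 -0.8 -2.1] M [-0.15  0.01 -0.01] q [ 0.04  0.5   1.51 -0.    1.12  0.3 ]
turn 180.16
turn 360.16
turn 0.16
rotvec [0.13 0.14 0.16]
```

View pics/s6.png

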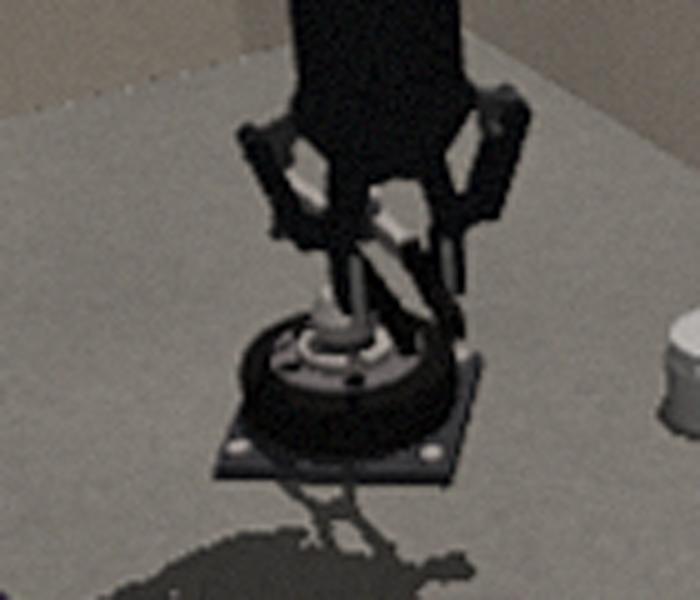

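View pics/t6.png

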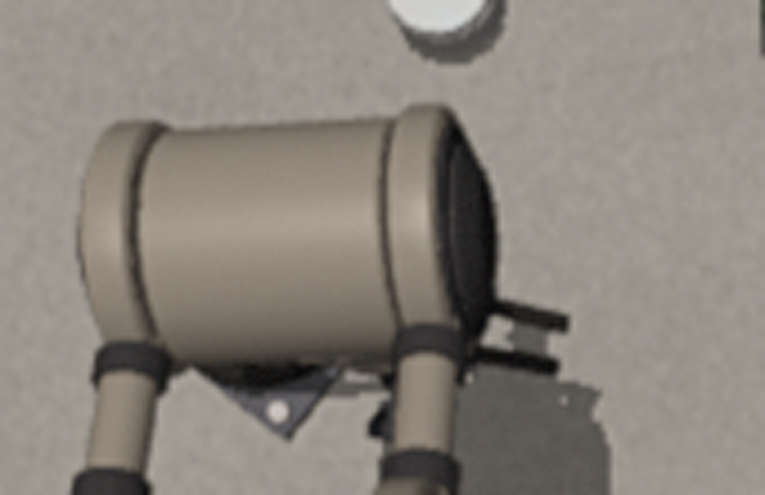

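The wrist hides the ring from the top camera in this pose. I'll turn the pliers to point about -25° and put the tool at about (468,308), so that the side camera sees the ring broadside.

Emit:
drive_tool:
  series:
    - [[-0.3,0.6,0],[0,0,-3],-1]
    - [[-0.6,1.3,0],[0,0,-6],-1]
    - [[-0.6,1.3,0],[0,0,-6],-1]
    - [[-0.6,1.3,0],[0,0,-6],-1]
    - [[-0.6,1.3,0],[0,0,-6],-1]
    - [[-0.6,1.3,0],[0,0,-6],-1]
    - [[-0.6,1.3,0],[0,0,-6],-1]
    - [[-0.6,1.3,0],[0,0,-6],-1]
    - [[-0.6,1.3,0],[0,0,-6],-1]
    - [[-0.6,1.3,0],[0,0,-6],-1]
    - [[-0.6,1.3,0],[0,0,-6],-1]
    - [[-0.6,1.3,0],[0,0,-6],-1]
    - [[-0.6,1.3,0],[0,0,-6],-1]
    - [[-0.6,1.3,0],[0,0,-6],-1]
    - [[-0.6,1.3,0],[0,0,-6],-1]
    - [[-0.6,1.3,0],[0,0,-6],-1]
    - [[-0.4,1.0,0],[0,0,-6],-1]
    - [[0,0,0],[0,0,-1],-1]
    - [[0,0,0],[0,0,0],-1]
    - [[0,0,0],[0,0,0],-1]

```text
t: 9.13
ee_pos: [467.4, 306.7, 148.3]
tcp_rot: [0.38, -0.597, 0.597, -0.378]
ft_force: [-0.1, 0.3, -2.0]
finger_gap: 35.7
```

```bash
python3 yaw.py 64.8
python3 - <<'E'
from h import *
p,d=capture("side");crop(p,130,60,290,180,5,"pics/s7.png");cv2.imwrite("pics/side7.png",p);np.save("pics/side7.npy",d)
p,d=capture("top");crop(p,70,140,220,260,5,"pics/t7.png");cv2.imwrite("pics/top7.png",p);np.save("pics/top7.npy",d)
E
```

```text
t 9.1333 pos [467.4 306.7 148.3] xaxis [-0.426 -0.905  0.003] yaxis [-0.002 -0.003 -1.   ] yaw -115.2 gap 35.7 F [-0.1  0.3 -2. ] M [0.04 0.14 0.03] q [ 0.44  0.48  1.55 -0.    1.12  2.46]
turn 180.0
turn 360.0
turn -0.0
rotvec [ 0.15 -0.13 -0.  ]
```

View pics/s7.png

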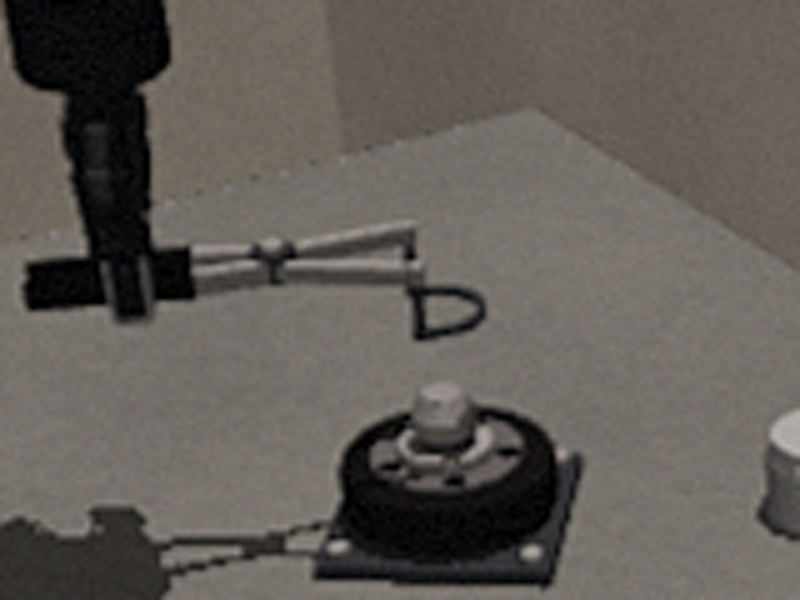

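View pics/t7.png

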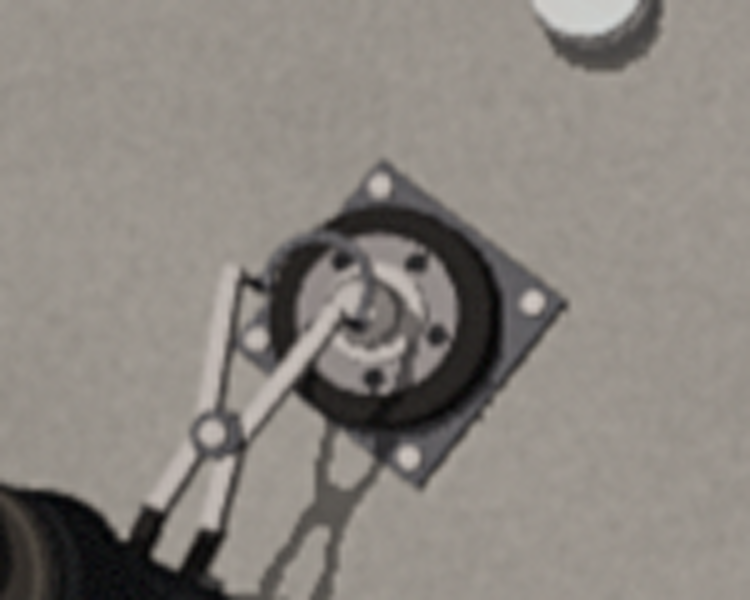

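The side crop shows the handles parallel and the ring at (445,312) above the nose at (443,395). The top crop shows the pivot at (213,433) and the jaw ends at (235,270) and (352,290). I'll triangulate these.

```bash
cat >> h.py <<'E'
def tri(a,b,n1="top",n2="side"):
    A=[];y=[];rs=[]
    for n,uv in((n1,a),(n2,b)):
        i,R,t=cam(n);d=R.T@np.array([(uv[0]-i['cx'])/i['fx'],(uv[1]-i['cy'])/i['fy'],1]);d/=np.linalg.norm(d);c=-R.T@t
        M=np.eye(3)-np.outer(d,d);A.append(M);y.append(M@c)
    x=np.linalg.solve(sum(A),sum(y));e=[np.linalg.norm(M@x-q) for M,q in zip(A,y)]
    return x,e
def uc(x,y,s,ox,oy):return((x+.5)/s-.5+ox,(y+.5)/s-.5+oy)
E
python3 - <<'E'
from h import *
for nm,a,b in(("pivot",(213,432),(273,247)),("Ltip",(235,267),(411,227)),("Rtip",(353,288),(415,267)),("nose",(343,295),(443,387))):
    x,e=tri(uc(*a,5,70,140),uc(*b,5,130,60));print(nm,x.round(1),np.round(e,1))
W=cloud("top",np.load("pics/top7.npy"));S=cloud("side",np.load("pics/side7.npy"))
def at(W,x,y,ox,oy):
    u,v=np.round(uc(x,y,5,ox,oy)).astype(int);return W[v,u].round(1)
for q in((213,433),(235,280),(345,297),(290,365),(228,350),(150,530),(205,550),(175,490)):print("T",q,at(W,*q,70,140))
for q in((272,250),(150,280),(50,285),(350,240),(350,272),(480,308)):print("S",q,at(S,*q,130,60))
# ring dark mask side
for nm in("side","top"):
    pass
E
```

```text
pivot [535.8 279.1 173. ] [0.6 0.6]
Ltip [613.  273.2 165.7] [1.3 1.3]
Rtip [595.2 220.  168.5] [8.1 8.1]
nose [611.4 251.   80.2] [1. 1.]
T (213, 433) [536.1 278.2 175.6]
T (235, 280) [606.3 269.6 170.8]
T (345, 297) [611.  248.2  81.3]
T (290, 365) [565.8 243.3 171.7]
T (228, 350) [574.2 275.7 165.9]
T (150, 530) [491.  306.1 172.6]
T (205, 550) [481.3 282.3 168.8]
T (175, 490) [509.4 297.5 166.5]
S (272, 250) [532.4 274.6 172.7]
S (150, 280) [471.3 288.  167.8]
S (50, 285) [427.  311.  168.6]
S (350, 240) [577.  273.6 166.6]
S (350, 272) [560.9 241.8 166.3]
S (480, 308) [628.5 232.  130.9]
```

```bash
cat > ringfit.py <<'E'
from h import *
from scipy.optimize import least_squares
def fit(P,r=None,w=1):
    f=lambda q:np.hypot(P[:,0]-q[0],P[:,1]-q[1])-(q[2] if r is None else r)
    x0=[*P.mean(0)[:2]]+([22] if r is None else [])
    s=least_squares(f,x0,loss="soft_l1");return s.x,np.sqrt((f(s.x)**2).mean())
E
python3 - <<'E'
from ringfit import *
p=cv2.imread("pics/side7.png");g=p.max(2)
print(g[114:130,208:232])
# pitch profile
def prof(W,c,d,zlo,zhi,lab):
    Q=W.reshape(-1,3);r=Q[:,:2]-c;s=r@d;n=r@np.array([-d[1],d[0]])
    m=(abs(n)<38)&(Q[:,2]>zlo)&(Q[:,2]<zhi)&(s>-130)&(s<90)
    out=[]
    for a in range(-125,90,20):
        k=m&(s>=a)&(s<a+20);out.append((a+10,int(k.sum()),round(float(np.median(Q[k,2])),1) if k.sum()>3 else None))
    print(lab,out)
d0=np.array([.262,.965]);d1=np.array([np.cos(np.radians(-25.2)),np.sin(np.radians(-25.2))])
for n in("top","side"):
    prof(cloud(n,np.load(f"pics/{n}0.npy")),np.array([596.8,-204]),d0,53,75,n+"0")
    prof(cloud(n,np.load(f"pics/{n}7.npy")),np.array([535.8,279]),d1,158,182,n+"7")
E
```

```text
[[ 87  86  89  70  76  83  79 109 125 120 115 120 119 120 120 121 119 118
  116 120 116 124 127 124]
 [ 69  67  70  59  67  61  67 112 124 123 123 126 122 123 120 116 118 121
  119 117 118 118 122 121]
 [ 61  66  66  53  67  74  72 108 119 117 118 117 118 114 123 127 122 120
  118 118 116 118 117 122]
 [107 111 103  53  37  44  44  62  68  65  61  68  67  70  86  95 102 122
  127 121 118 121 123 122]
 [128 131 109  52  15  18  18  13  27  28  32  16  20  14  31  44  65  82
  115 126 120 121 122 124]
 [119 115 117  93  44  14  40  84 106 100 101  95  97  80  43  21  31  51
   81 114 121 121 118 116]
 [118 123 120 125  75  19  51 109 130 124 124 126 125 116 107 100  72  44
   53 105 120 120 118 121]
 [127 122 122 132  81  20  51 109 123 115 121 118 115 119 123 125 117  78
   43 103 121 118 116 119]
 [119 116 119 130  85  29  30 104 122 120 115 120 118 119 120 125 110  64
   30 101 128 126 120 122]
 [121 121 118 124  89  35  30 105 125 119 118 119 122 124 107  85  59  36
   34 102 121 121 121 124]
 [116 118 122 127  89  33  22 110 128 127 116 106 103  89  70  51  27  37
   91 114 119 11
[... 589 characters left out ...]
), (-35, 56, 59.7), (-15, 66, 59.9), (5, 71, 61.7), (25, 50, 57.6), (45, 50, 57.4), (65, 51, 58.4), (85, 5, 56.2)]
top7 [(-115, 91, 170.5), (-95, 26, 170.8), (-75, 5, 171.0), (-55, 110, 170.3), (-35, 95, 169.6), (-15, 99, 169.8), (5, 108, 171.8), (25, 89, 167.7), (45, 86, 167.8), (65, 84, 167.5), (85, 0, None)]
side0 [(-115, 101, 60.2), (-95, 97, 60.5), (-75, 81, 60.5), (-55, 83, 60.4), (-35, 70, 59.9), (-15, 100, 59.7), (5, 59, 62.5), (25, 58, 58.8), (45, 57, 58.4), (65, 57, 58.7), (85, 6, 58.1)]
side7 [(-115, 84, 169.4), (-95, 67, 169.4), (-75, 75, 171.2), (-55, 94, 168.3), (-35, 75, 167.7), (-15, 70, 168.7), (5, 72, 168.7), (25, 78, 166.5), (45, 75, 166.3), (65, 74, 166.4), (85, 0, None)]
```

Run:
```python
from ringfit import *
z=128.3
p=cv2.imread("pics/side7.png").max(2).astype(float)
pts=[]
for v in range(116,129):
    for u in range(214,228):
        w=np.clip((115-p[v,u])/90,0,1)
        if w>.55: pts.append(onplane("side",u,v,z))
P=np.array(pts);print("side ring",len(P),fit(P),fit(P,23))
t=cv2.imread("pics/top7.png").max(2)
print(t[184:206,116:148])
# axle from side0 & top0: nose top edge
s=cv2.imread("pics/side0.png").max(2);print(s[130:160,205:235])
```

```text
side ring 55 (array([609.42943943, 245.73450459,  24.03608976]), np.float64(4.831551381057691)) (array([610.49990323, 245.33626523]), np.float64(4.676382720602671))
[[156 155 153 153 154 156 153 153 151 152 152 152 153 154 154 152 148 140
  125  77  47  31  32  37  40  37  38  37  37  35  40  37]
 [156 156 154 152 156 157 154 153 152 152 151 154 153 152 152 149 130 105
   81  47  35  36  37  37  34  35  36  37  38  38  37  35]
 [158 156 153 153 154 155 152 152 150 152 154 154 151 139 134 125 103  83
   85  76  75  62  46  38  37  41  51  58  65  77  74  61]
 [158 156 155 152 155 152 150 151 150 152 153 144 131 113 104  96  89  87
   98  94  97  94  77  65  73  99 117 120 123 127 127 121]
 [159 159 156 154 153 152 148 149 151 149 137 120  96  84  83  72  60  61
   69  70  83  94  96  94 104 127 150 150 147 147 148 148]
 [158 158 157 154 152 152 150 152 149 131 107 102  78  56  48  36  37  37
   37  53  80  84  87  96 108 113 137 147 146 146 148 146]
 [153 155 154 152 152 152 152 148 133 107  88  70  45  37  38  37  33  35
   51  86 104  74  60  75  95  98 112 132 145 145 144 144]
 [15
[... 5042 characters left out ...]
 53  52  73  65  65  70
   81  93  98 101 107 103 106  92  55  26  18  19]
 [ 28  48  79  95 107 101 103  99 103  85  82  85  86  76  55  27  29  35
   83 106  98 101  99  90  71  41  21  16  23  19]
 [  7  18  40  66  73  89 104 105 104 101 103 108 108  69  21   6   0  20
   90 102  91  69  58  45  28  12  13  15  25  24]
 [ 15  22  14  22  28  41  58  65  75  84  86  86  89  72  62  64  49  42
   60  64  45  26  18  15  20  15  16  22  19  19]
 [ 16  18  14  26  16  17  12  23  32  39  42  40  47  41  39  48  33  24
   26  15  14  17  20  15  19  16  16  22   6  14]
 [ 17  18  20  20  21  18  18  18  14  15  15  21  12  17  17  15  14  15
   17  20  12  19  17  21  16  20  14  16   6  12]]
```

Run:
```python
from ringfit import *
z=128.3
p=cv2.imread("pics/side7.png").max(2).astype(float)
pts=[onplane("side",u,v,z) for v in range(116,128) for u in range(217,228) if p[v,u]<70]
P=np.array(pts);print("side ring",len(P),fit(P),fit(P,23))
T=[(124,193),(124,192),(125,191),(126,190),(127,189),(129,188),(132,187),(135,187),(138.5,188),(139.6,189),(140.7,190),(141.7,191),(142.5,192),(142.6,193),(142.6,194),(142.9,195),(143.5,196),(143.5,197),(143.6,198),(143.2,199),(143,200)]
P=np.array([onplane("top",*q,z) for q in T]);print("top ring",fit(P),fit(P,23))
# axle: nose flats
t0=cv2.imread("pics/top0.png").max(2)
m=np.zeros_like(t0);m[185:215,130:160]=(t0[185:215,130:160]>170)
k,l,st,c=cv2.connectedComponentsWithStats(m.astype(np.uint8));
for j in range(1,k):
    if st[j,4]>10:print(st[j],c[j].round(1),onplane("top",*c[j],82).round(1))
s0=cv2.imread("pics/side0.png").max(2)
m=(s0>127).astype(np.uint8);m[:135]=0;m[141:]=0;m[:,:210]=0;m[:,225:]=0
k,l,st,c=cv2.connectedComponentsWithStats(m)
for j in range(1,k):
    if st[j,4]>10:print(st[j],c[j].round(1),onplane("side",*c[j],82).round(1))
# tyre outer in top0: dark pixels hull
P=[]
g=t0
m=np.zeros_like(g);m[170:235,115:180]=(g[170:235,115:180]<60)*255
cs=max(cv2.findContours(m,cv2.RETR_EXTERNAL,cv2.CHAIN_APPROX_NONE)[0],key=cv2.contourArea)
P=np.array([onplane("top",*q[0],44) for q in cs]);print("tyre",fit(P),P.min(0),P.max(0))
S=cloud("side",np.load("pics/side0.npy"));B=(abs(S[:,:,0]-605)<30)&(abs(S[:,:,1]-242)<30)&(S[:,:,2]>78)&(S[:,:,2]<88);print(S[B].mean(0),B.sum())
```

```text
side ring 41 (array([607.00739503, 247.84159061,  26.09968294]), np.float64(2.7032562903190827)) (array([610.40512138, 245.89137283]), np.float64(3.163120532818891))
top ring (array([609.17498902, 246.94533617,  25.1383366 ]), np.float64(0.42974603401297634)) (array([611.72157757, 245.91772321]), np.float64(1.2015844837049403))
[136 193  18  19  73] [147.3 201.3] [604.5 226.8  82. ]
[137 197   8   8  46] [140.4 200.3] [607.5 244.3  82. ]
[214 136   8   5  25] [217.8 137.8] [605.9 245.   82. ]
tyre (array([603.17831323, 239.26832421,  60.27997638]), np.float64(1.367020946627255)) [541.72370489 178.81939092  44.        ] [664.39637841 299.9633021   44.        ]
[602.79051644 240.46202121  81.63921437] 50
```

Emit:
drive_tool:
  series:
    - [[-0.2,-0.05,-1],[0,0,0],-1]
    - [[-0.2,-0.05,-1],[0,0,0],-1]
    - [[0,0,-1],[0,0,0],-1]
    - [[0,0,-0.6],[0,0,0],-1]
    - [[0,0,0],[0,0,0],-1]
    - [[0,0,0],[0,0,0],-1]

```text
t: 9.73
ee_pos: [463.2, 306.2, 112.1]
tcp_rot: [0.38, -0.597, 0.598, -0.377]
ft_force: [0.8, -0.8, -2.3]
finger_gap: 35.6
```

```bash
python3 yaw.py 64.8
python3 - <<'E'
from h import *
p,d=capture("side");crop(p,180,100,260,160,10,"pics/s8.png");cv2.imwrite("pics/side8.png",p);np.save("pics/side8.npy",d)
p,d=capture("top");crop(p,100,160,180,220,10,"pics/t8.png");cv2.imwrite("pics/top8.png",p);np.save("pics/top8.npy",d)
E
```

```text
t 9.7333 pos [463.2 306.2 112.1] xaxis [-0.428 -0.904  0.004] yaxis [-0.003 -0.003 -1.   ] yaw -115.32 gap 35.6 F [ 0.8 -0.8 -2.3] M [0.06 0.12 0.04] q [ 0.45  0.52  1.6  -0.    1.03  2.46]
turn 180.12
turn 360.12
turn 0.12
rotvec [ 0.15 -0.16  0.12]
```

View pics/s8.png

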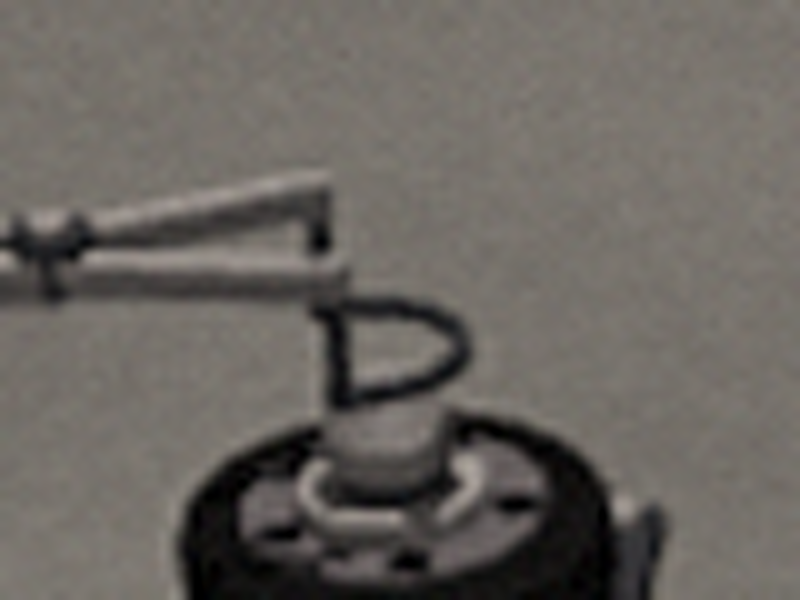

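View pics/t8.png

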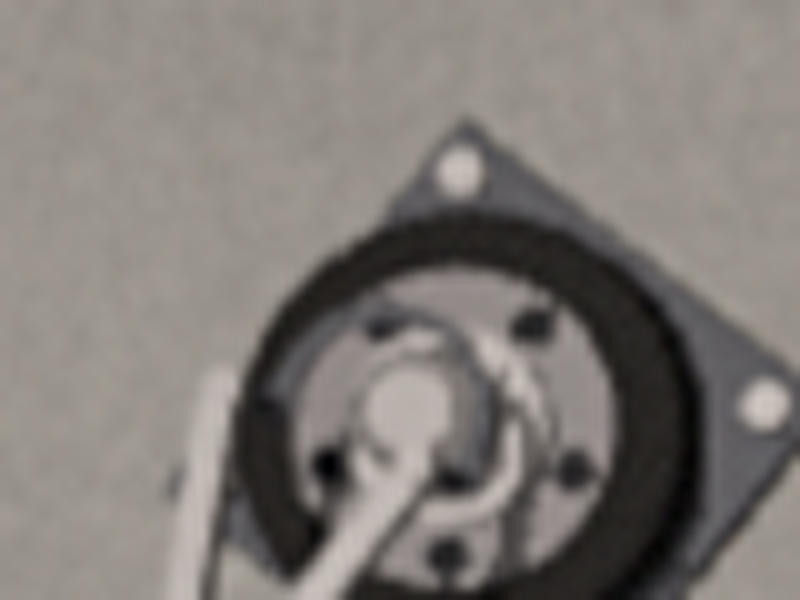

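Run:
```python
from h import *
A=(606.3,244.3)
print("side axle u at z92,82,70,52",[proj("side",(*A,z)).round(2) for z in(92,82,70,52)])
for z in(92,82): print("top",proj("top",(*A,z)).round(2))
# side silhouettes extremes
p=cv2.imread("pics/side8.png").max(2)
print(p[128:150,208:232])
# predicted ring outer extreme in u relative to centre
th=np.linspace(0,2*np.pi,200)
U=np.array([proj("side",(A[0]+23*np.cos(a),A[1]+23*np.sin(a),92)) for a in th]);print("ring mid extents u",U.min(0),U.max(0))
U=np.array([proj("side",(A[0]+18*np.cos(a),A[1]+18*np.sin(a),66)) for a in th]);print("stub u",U.min(0),U.max(0))
```

```text
side axle u at z92,82,70,52 [array([217.69, 134.58]), array([218.02, 137.87]), array([218.4 , 141.78]), array([218.97, 147.57])]
top [139.11 200.24]
top [140.41 200.77]
[[ 66  68  67  60  70  65  73 115 126 126 127 123 122 123 120 118 114 118
  120 120 122 120 116 113]
 [ 66  65  72  64  64  72  67  87  94  94  93  90 101 112 108 118 124 118
  120 121 121 119 120 117]
 [ 94  97  84  50  46  49  31  38  35  41  39  35  39  62  70  82 107 122
  120 120 117 118 116 122]
 [119 120 104  42  15  18  47  53  51  45  48  51  30  31  26  34  60  82
  111 123 120 122 123 119]
 [123 123 122 112  59  18  51 103 116 109 112 114 107 109  84  45  33  43
   84 116 119 115 117 120]
 [122 120 126 135  82  15  41 110 131 130 125 123 127 124 121 108  73  50
   64 107 122 121 120 119]
 [123 123 125 131  83  23  45 107 125 124 122 123 127 124 127 131 121  67
   53 104 131 128 121 118]
 [123 120 119 132  79  25  48 109 123 120 122 120 124 124 135 116  89  52
   39  96 123 124 118 116]
 [123 123 127 126  92  31  28 110 135 140 145 138 139 135 118  82  49  21
   56 110 128 125 118 118]
 [127 121 124 134  93 
[... 729 characters left out ...]
9 131 134 120  96  67  47  57
   46  77  90  86  67  39]
 [ 24  17   3  53  59  58  78  91  99  94  99  97  96  83  65  58  47  99
  128 126 113 105 102  95]
 [ 28   4  68 135 125  73  65  70  74  72  73  72  68  69  69  64  42 133
  164 161 123 102  96  99]
 [ 31  36 128 134  95  62  67  75  73  78  77  73  75  80  57  39  24  91
  149 163 128 102 101 104]
 [ 81 100 154 106  52  49  38  44  55  62  59  60  55  48  30  14  22  42
  127 165 113  95 104 108]
 [101 106 153 106  53  47  28  21  26  26  28  27  30  15  27  35  43 111
  155 133  82  73  62  54]]
ring mid extents u [209.12582243 130.61969783] [226.23620368 138.64415341]
stub u [211.90194156 139.90795885] [225.13912428 146.30199864]
```

Ring and stub agree within about 1 mm in both views: the side ring apex is at 225.6 against 226.2 predicted, and the rows match. Descending in steps.

Emit:
drive_tool:
  series:
    - [[0,0,-0.6],[0,0,0],-1]
    - [[0,0,-0.6],[0,0,0],-1]
    - [[0,0,-0.6],[0,0,0],-1]
    - [[0,0,0],[0,0,0],-1]
    - [[0,0,0],[0,0,0],-1]

```text
t: 10.25
ee_pos: [462.7, 306.3, 93.7]
tcp_rot: [0.38, -0.597, 0.598, -0.377]
ft_force: [0.4, -0.5, -1.6]
finger_gap: 36.0
```

```bash
python3 yaw.py 64.8
python3 - <<'E'
from h import *
p,d=capture("side");crop(p,180,100,260,160,10,"pics/s9.png");cv2.imwrite("pics/side9.png",p)
p,d=capture("top");crop(p,100,160,180,220,10,"pics/t9.png");cv2.imwrite("pics/top9.png",p)
E
```

```text
t 10.25 pos [462.7 306.3  93.7] xaxis [-0.428 -0.904  0.004] yaxis [-0.003 -0.003 -1.   ] yaw -115.31 gap 36.0 F [ 0.4 -0.5 -1.6] M [ 0.04  0.09 -0.  ] q [ 0.45  0.54  1.62 -0.    0.99  2.46]
turn 180.11
turn 360.11
turn 0.11
rotvec [ 0.17 -0.2   0.11]
```

View pics/s9.png

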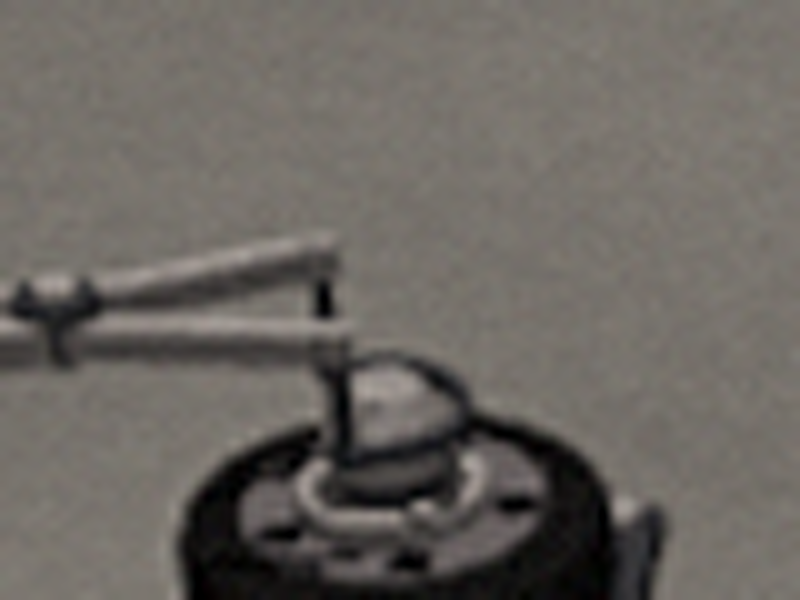

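View pics/t9.png

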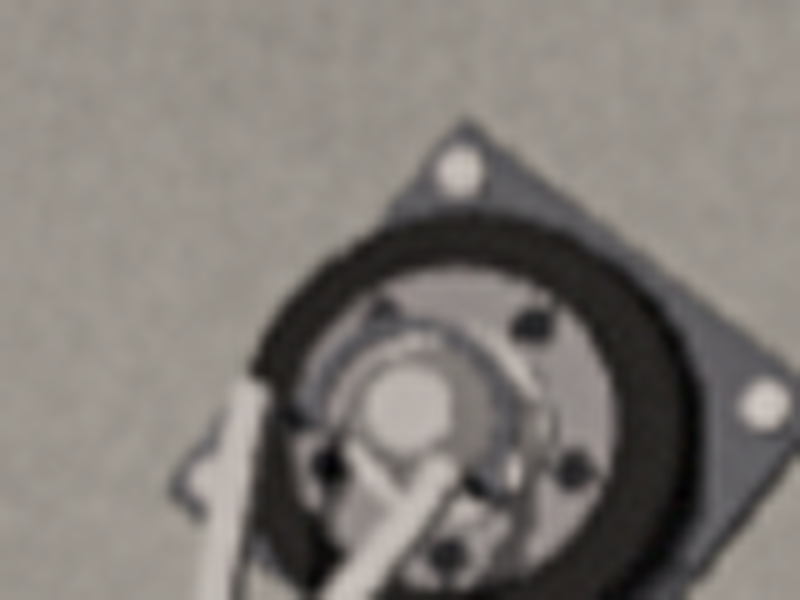

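Run:
```python
from h import *
p=cv2.imread("pics/side9.png").max(2)
print(p[134:148,214:231])
t=cv2.imread("pics/top9.png").max(2);print(t[188:212,128:156])
A=(606.3,244.3);th=np.linspace(0,2*np.pi,200)
for n in("side","top"):
  for r,z in((23,73.7),(20.5,73.7),(18,70),(26,52)):
    U=np.array([proj(n,(A[0]+r*np.cos(a),A[1]+r*np.sin(a),z)) for a in th]);print(n,r,z,U.min(0).round(1),U.max(0).round(1))
```

```text
[[ 62 105 129 129 128 126 126 127 127 127 118 123 117 120 125 120 119]
 [ 63  96  95  82  86  80  93 102 112 125 126 123 120 121 122 122 123]
 [ 44  53  65  92 102 103  76  49  61  82  99 120 123 120 123 122 118]
 [ 32 108 137 141 146 148 136 109  50  27  56  82 113 117 126 121 117]
 [ 29 131 161 155 153 151 161 145  99  34  24  48  82 116 117 116 117]
 [ 15 124 161 155 161 151 148 135 113  96  67  37  53 109 125 124 122]
 [  6 101 112 104 126 134 125 119 111 114 104  74  50  93 125 133 123]
 [ 12  89 105 108 123 128 120 121 119 115 103  74  40  43  70  92 110]
 [ 14  75 114 130 131 131 129 132 109  91  73  56  25   9  13  24  45]
 [ 12  71 118 130 130 113 105  94  71  62  37  25  16  51  43   9   1]
 [ 18  59  82  92  83  63  52  42  26  27  26  57  49  76  90  84  74]
 [ 29  49  33  28  29  22  31  32  42  53  43  58 114 132 108 101 100]
 [ 19  28  32  45  56  59  57  67  67  71  51  51 145 164 130 103 103]
 [ 57  64  70  72  78  81  81  75  68  49  37  47  89 149 131 100 102]]
[[156 131  78  40  33  40  36  38  41  52  88 121 132 141 149 149 148 148
  150 149 150 147 133 122 113  
[... 2321 characters left out ...]
3  95 114 148  85 104 146 120]
 [ 37  58 108 138  77  70 108 145 149 164 181 179 168 186 194 180 118  96
  108  54  48  67  68  81  69 107 151 144]
 [ 39  41  81 113  80  94 130 145 143 146 162 181 191 194 191 158 107 149
  173 151 113  72  66  70  75 108 152 151]
 [ 39  38  38  53  71 108 147 146 143 144 159 183 193 192 169 111 115 166
  176 165 130 118 110  78  76 106 149 152]]
side 23 73.7 [209.8 136.6] [226.8 144.7]
side 20.5 73.7 [210.7 137. ] [225.8 144.2]
side 18 70 [211.8 138.6] [225. 145.]
side 26 52 [209.5 143. ] [228.5 152.3]
top 23 73.7 [132.5 192.3] [150.5 210.1]
top 20.5 73.7 [133.5 193.3] [149.5 209.1]
top 18 70 [134.9 194.5] [149.  208.3]
top 26 52 [134.2 192.5] [154.1 212.1]
```

Ring surrounds the nose. I'll nudge it 1 mm forward, which is the average of the two views' residuals, and descend while watching the force.

Emit:
drive_tool:
  series:
    - [[0.09,-0.04,0],[0,0,0],-1]
    - [[0,0,-0.4],[0,0,0],-1]
    - [[0,0,-0.4],[0,0,0],-1]
    - [[0,0,-0.3],[0,0,0],-1]
    - [[0,0,0],[0,0,0],-1]
    - [[0,0,0],[0,0,0],-1]
    - [[0,0,0],[0,0,0],-1]

```text
t: 10.93
ee_pos: [464.0, 306.1, 83.3]
tcp_rot: [0.379, -0.597, 0.598, -0.377]
ft_force: [0.1, 0.1, -1.3]
finger_gap: 35.8
```

```bash
python3 yaw.py 64.8
python3 - <<'E'
from h import *
p,d=capture("side");crop(p,180,100,260,160,10,"pics/s10.png");cv2.imwrite("pics/side10.png",p)
p,d=capture("top");crop(p,100,160,180,220,10,"pics/t10.png");cv2.imwrite("pics/top10.png",p)
E
```

```text
t 10.9333 pos [464.  306.1  83.3] xaxis [-0.428 -0.904  0.003] yaxis [-0.002 -0.002 -1.   ] yaw -115.32 gap 35.8 F [ 0.1  0.1 -1.3] M [0.1  0.04 0.02] q [ 0.45  0.56  1.63 -0.    0.96  2.46]
turn 180.12
turn 360.12
turn 0.12
rotvec [ 0.13 -0.13  0.12]
```

View pics/s10.png

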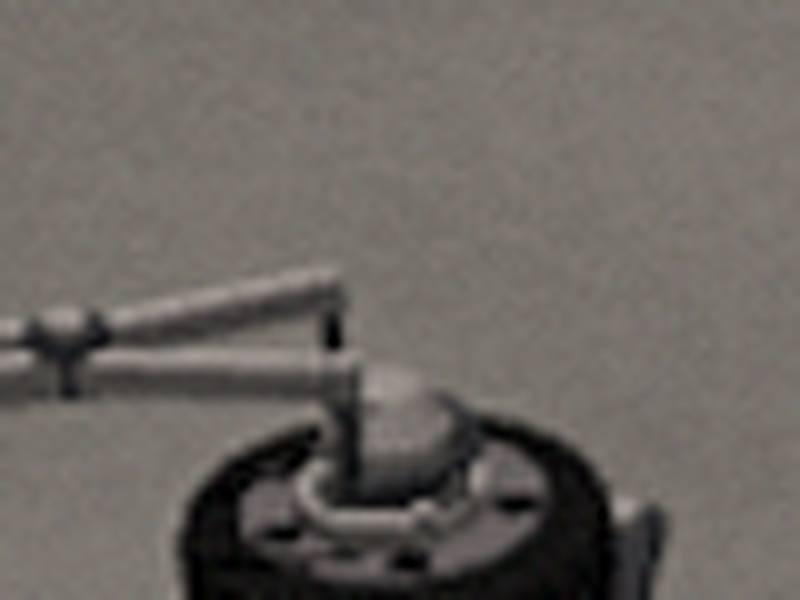

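View pics/t10.png

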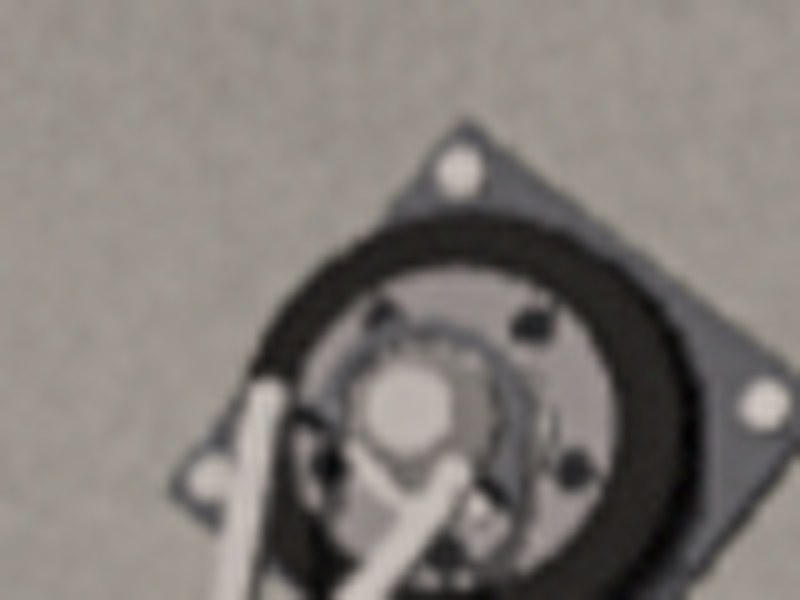

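No significant contact force yet. Continuing down slowly.

Emit:
drive_tool:
  series:
    - [[0,0,-0.2],[0,0,0],-1]
    - [[0,0,-0.2],[0,0,0],-1]
    - [[0,0,0],[0,0,0],-1]
    - [[0,0,0],[0,0,0],-1]
    - [[0,0,0],[0,0,0],-1]

```text
t: 11.45
ee_pos: [463.9, 306.1, 79.3]
tcp_rot: [0.379, -0.597, 0.598, -0.377]
ft_force: [-0.4, -0.9, -1.7]
finger_gap: 35.3
```

```bash
python3 yaw.py 64.8|head -1
python3 - <<'E'
from h import *
F=[];Z=[];M=[]
for k in range(3):
    capture("top");o=env.get_obs();F.append(o['ft_force']);Z.append(o['ee_pos']);M.append(o['moment'])
print(np.mean(F,0).round(2),np.std(F,0).round(2),np.mean(Z,0).round(2),np.mean(M,0).round(3))
E
```

```text
t 11.45 pos [463.9 306.1  79.3] xaxis [-0.428 -0.904  0.003] yaxis [-0.002 -0.002 -1.   ] yaw -115.32 gap 35.3 F [-0.4 -0.9 -1.7] M [ 0.06  0.08 -0.02] q [ 0.45  0.56  1.63 -0.    0.95  2.46]
[-0.1   0.49 -1.81] [0.25 0.44 0.24] [463.97 306.09  79.36] [0.077 0.121 0.019]
```

Emit:
drive_tool:
  series:
    - [[0,0,-0.1],[0,0,0],-1]
    - [[0,0,-0.1],[0,0,0],-1]
    - [[0,0,0],[0,0,0],-1]
    - [[0,0,0],[0,0,0],-1]
    - [[0,0,0],[0,0,0],-1]

```text
t: 12.02
ee_pos: [463.9, 306.1, 77.3]
tcp_rot: [0.379, -0.597, 0.598, -0.377]
ft_force: [0.2, -0.2, -1.5]
finger_gap: 35.5
```

```bash
cat > f.py <<'E'
from h import *
F=[];Z=[];M=[]
for k in range(4):
    p,d=capture("top");o=env.get_obs();F.append(o['ft_force']);Z.append(o['ee_pos']);M.append(o['moment'])
print(o['t'],np.mean(F,0).round(2),np.std(F,0).round(2),np.mean(Z,0).round(2),np.mean(M,0).round(3),o['finger_gap'])
import sys
if len(sys.argv)>1:
    k=sys.argv[1];cv2.imwrite(f"pics/top{k}.png",p);crop(p,100,160,180,220,10,f"pics/t{k}.png");np.save(f"pics/top{k}.npy",d)
    p,d=capture("side");cv2.imwrite(f"pics/side{k}.png",p);crop(p,180,100,260,160,10,f"pics/s{k}.png");np.save(f"pics/side{k}.npy",d)
E
python3 f.py 11
python3 - <<'E'
from h import *
d1=np.array([np.cos(np.radians(-25.2)),np.sin(np.radians(-25.2))]);o=env.get_obs()
c=o['ee_pos'][:2]+68.5*d1
print(c)
for n in("top","side"):
  for k,cc,dd,lo,hi in((0,np.array([596.8,-204]),np.array([.262,.965]),53,75),(11,c,d1,85,110)):
    Q=cloud(n,np.load(f"pics/{n}{k}.npy")).reshape(-1,3);r=Q[:,:2]-cc;s=r@dd;m0=(abs(r@np.array([-dd[1],dd[0]]))<38)&(Q[:,2]>lo)&(Q[:,2]<hi)
    print(n,k,[(a+10,int((m0&(s>=a)&(s<a+20)).sum()),round(float(np.median(Q[m0&(s>=a)&(s<a+20),2])),1)) for a in range(-125,75,20) if (m0&(s>=a)&(s<a+20)).sum()>5])
E
```

```text
12.2167 [ 0.32  0.18 -1.77] [0.18 0.25 0.21] [463.96 306.08  77.34] [ 0.048  0.096 -0.018] 35.45001677779353
[525.95833432 276.90149538]
top 0 [(-115, 50, 60.1), (-95, 66, 59.8), (-75, 62, 59.5), (-55, 62, 59.9), (-35, 56, 59.7), (-15, 66, 59.9), (5, 71, 61.7), (25, 50, 57.6), (45, 50, 57.4), (65, 51, 58.4)]
top 11 [(-115, 59, 100.2), (-95, 36, 100.1), (-55, 67, 99.3), (-35, 86, 99.3), (-15, 82, 98.2), (5, 91, 101.4), (25, 78, 97.2), (45, 78, 96.6), (65, 73, 96.2)]
side 0 [(-115, 101, 60.2), (-95, 97, 60.5), (-75, 81, 60.5), (-55, 83, 60.4), (-35, 70, 59.9), (-15, 100, 59.7), (5, 59, 62.5), (25, 58, 58.8), (45, 57, 58.4), (65, 57, 58.7)]
side 11 [(-115, 67, 97.8), (-95, 70, 98.0), (-75, 58, 99.8), (-55, 90, 98.4), (-35, 79, 97.5), (-15, 65, 97.1), (5, 66, 99.8), (25, 71, 95.9), (45, 73, 94.9), (65, 73, 95.5)]
```

View pics/s11.png

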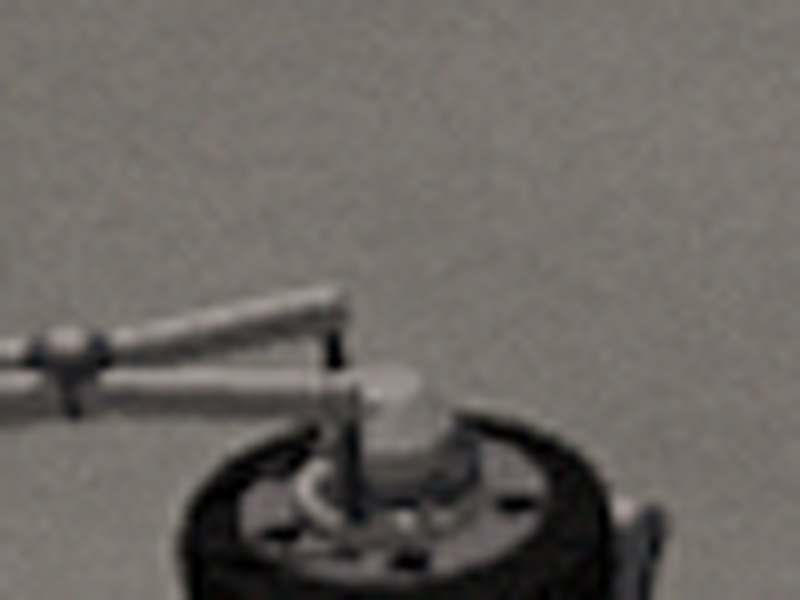

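View pics/t11.png

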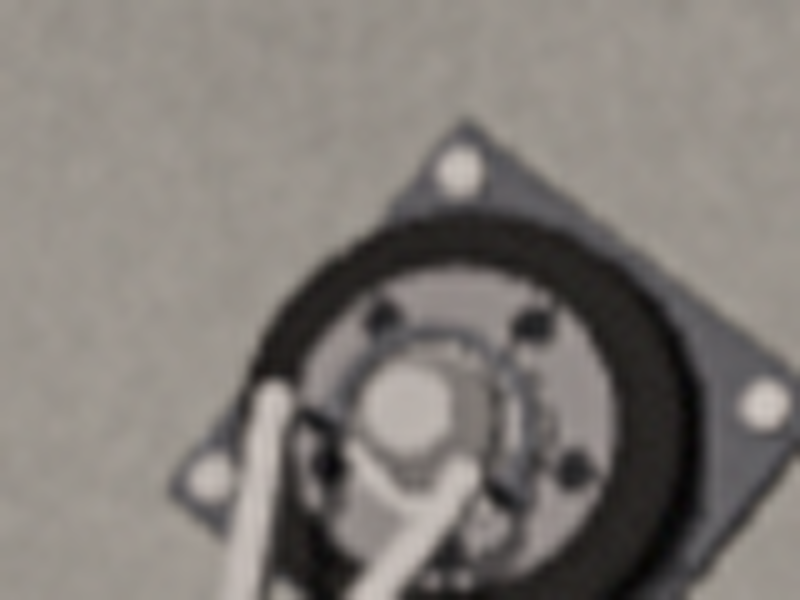

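Emit:
drive_tool:
  series:
    - [[0,0,-0.1],[0,0,0],-1]
    - [[0,0,0],[0,0,0],-1]
    - [[0,0,0],[0,0,0],-1]
    - [[0,0,0],[0,0,0],-1]

```text
t: 12.6
ee_pos: [463.9, 306.1, 76.3]
tcp_rot: [0.379, -0.597, 0.598, -0.377]
ft_force: [0.5, 0.4, -2.5]
finger_gap: 35.7
```

```bash
python3 f.py
```

```text
12.8 [-0.09  0.05 -1.75] [0.48 0.47 0.56] [463.94 306.08  76.32] [0.037 0.116 0.021] 35.69680238493797
```

Emit:
drive_tool:
  series:
    - [[0,0,-0.1],[0,0,0],-1]
    - [[0,0,0],[0,0,0],-1]
    - [[0,0,0],[0,0,0],-1]
    - [[0,0,0],[0,0,0],-1]

```text
t: 13.13
ee_pos: [463.9, 306.1, 75.3]
tcp_rot: [0.379, -0.597, 0.598, -0.377]
ft_force: [-0.4, 0.5, -1.7]
finger_gap: 35.5
```

```bash
python3 f.py
```

```text
13.3333 [-0.14 -0.17 -2.22] [0.29 0.47 0.32] [463.94 306.07  75.32] [0.043 0.105 0.002] 35.52757611648773
```

Emit:
drive_tool:
  series:
    - [[0,0,-0.1],[0,0,0],-1]
    - [[0,0,0],[0,0,0],-1]
    - [[0,0,0],[0,0,0],-1]
    - [[0,0,0],[0,0,0],-1]

```text
t: 13.67
ee_pos: [463.9, 306.1, 74.3]
tcp_rot: [0.379, -0.597, 0.598, -0.377]
ft_force: [-0.2, -1.0, -1.0]
finger_gap: 35.6
```

```bash
python3 f.py 12
```

```text
13.8667 [ 0.39 -0.13 -1.6 ] [0.54 0.56 0.46] [463.95 306.06  74.32] [ 0.014  0.105 -0.01 ] 35.914212302202415
```

Emit:
drive_tool:
  series:
    - [[0,0,-0.1],[0,0,0],-1]
    - [[0,0,0],[0,0,0],-1]
    - [[0,0,0],[0,0,0],-1]
    - [[0,0,0],[0,0,0],-1]

```text
t: 14.25
ee_pos: [464.0, 306.1, 73.3]
tcp_rot: [0.379, -0.597, 0.598, -0.377]
ft_force: [0.6, -0.1, -1.7]
finger_gap: 35.4
```

```bash
python3 f.py
```

```text
14.45 [ 0.12 -0.07 -1.36] [0.59 0.5  0.62] [463.96 306.07  73.36] [0.031 0.06  0.008] 35.32969242894807
```

Emit:
drive_tool:
  series:
    - [[0,0,-0.08],[0,0,0],-1]
    - [[0,0,0],[0,0,0],-1]
    - [[0,0,0],[0,0,0],-1]
    - [[0,0,0],[0,0,0],-1]

```text
t: 14.78
ee_pos: [464.0, 306.1, 72.5]
tcp_rot: [0.379, -0.597, 0.598, -0.377]
ft_force: [1.1, 0.5, -1.1]
finger_gap: 35.6
```

```bash
python3 f.py 13
```

```text
14.9833 [ 0.32  0.04 -1.49] [0.98 0.27 0.16] [463.96 306.08  72.54] [0.031 0.027 0.008] 35.315365031686724
```

Contact onset shows in the moment at TCP z≈74, so ring mid-height ≈54 there. That agrees with the camera offset (ring = TCP − 20). I'll raise to put the ring at ~56 and check it.

Emit:
drive_tool:
  series:
    - [[0,0,0.1],[0,0,0],-1]
    - [[0,0,0.1],[0,0,0],-1]
    - [[0,0,0.13],[0,0,0],-1]
    - [[0,0,0],[0,0,0],-1]
    - [[0,0,0],[0,0,0],-1]
    - [[0,0,0],[0,0,0],-1]

```text
t: 15.53
ee_pos: [463.9, 306.0, 75.8]
tcp_rot: [0.379, -0.597, 0.598, -0.377]
ft_force: [-0.1, -0.0, -1.1]
finger_gap: 35.6
```

```bash
python3 f.py 14
python3 - <<'E'
from h import *
d1=np.array([np.cos(np.radians(-25.2)),np.sin(np.radians(-25.2))]);o=env.get_obs()
c=o['ee_pos'][:2]+68.5*d1
for n in("top","side"):
  r_={}
  for k,cc,dd,lo,hi in((0,np.array([596.8,-204]),np.array([.262,.965]),53,75),(14,c,d1,84,109)):
    Q=cloud(n,np.load(f"pics/{n}{k}.npy")).reshape(-1,3);r=Q[:,:2]-cc;s=r@dd;m0=(abs(r@np.array([-dd[1],dd[0]]))<38)&(Q[:,2]>lo)&(Q[:,2]<hi)
    r_[k]={a+10:float(np.median(Q[m0&(s>=a)&(s<a+20),2])) for a in range(-125,75,20) if (m0&(s>=a)&(s<a+20)).sum()>20}
  K=[a for a in r_[0] if a in r_[14]];D=[r_[14][a]-r_[0][a] for a in K];f=np.polyfit(K,D,1);print(n,np.round(D,1),"pitch deg",np.degrees(f[0]).round(2),"origin z",53+f[1].round(2),"ring z",19+f[1]+83*f[0])
t=cv2.imread("pics/top14.png").max(2);print(t[188:214,128:158])
A=(606.3,244.3);th=np.linspace(0,2*np.pi,200)
for n in("side","top"):
  for r,z in((25.5,56),(23,56),(18,70),(11,82)):
    U=np.array([proj(n,(A[0]+r*np.cos(a),A[1]+r*np.sin(a),z)) for a in th]);print(n,r,z,U.min(0).round(1),U.max(0).round(1))
E
```

```text
15.7333 [-0.16 -0.04 -1.68] [0.38 0.36 0.6 ] [463.9  306.05  75.77] [0.069 0.115 0.005] 35.5166310243426
top [38.  38.5 37.7 37.5 36.9 38.2 37.9 38.1 36.9] pitch deg -0.21 origin z 90.66 ring z 56.35388706384281
side [37.4 35.4 37.2 35.5 36.1 36.6 36.7 35.9 35.9 33.8] pitch deg -0.55 origin z 88.81 ring z 54.00845216351691
[[155 131  79  39  36  37  39  36  39  53  90 119 133 141 149 149 149 149
  148 149 149 147 134 124 113  71  47  38  39  40]
 [131  81  41  34  38  38  35  53  77  79  98 133 150 148 147 147 146 146
  147 148 148 149 150 152 144 116 107  56  41  37]
 [ 82  41  35  38  38  38  54  88 105  74  59  93 135 149 148 144 145 146
  146 146 147 146 148 146 122 109 110  75  71  43]
 [ 44  36  37  38  32  54  93 121  97  46  38  60 109 148 141 138 140 142
  146 147 146 147 143 110  64  50  55  85 123  76]
 [ 35  37  36  36  53  97 134 138  86  45  43  65  95 125 117 114 120 122
  131 134 143 149 137  67  39  40  46  95 148 123]
 [ 37  38  40  47  89 135 149 146 114  67  77  88  98 100  88  88 102  98
  106 109 127 149 142  68  47  46  57 107 152 149]
 [ 39  38  38  77 129 149
[... 2085 characters left out ...]
9 151 151 151]
 [ 50  35  38  54  69  94 128 146 144 143 141 151 172 182 192 194 191 163
  108 113 150 127 106  65  91 133 151 150 151 144]
 [ 45  38  32  24  57 109 149 146 144 144 141 143 160 182 193 192 173 112
   99 124 132 149 138  84 104 149 151 151 147 119]
 [ 40  37  35  15  43  98 141 148 146 143 142 152 176 192 194 186 137  74
  108 149 150 146 117  78 106 152 152 146 121  72]]
side 25.5 56 [209.5 141.8] [228.2 150.9]
side 23 56 [210.4 142.2] [227.3 150.5]
side 18 70 [211.8 138.6] [225. 145.]
side 11 82 [213.9 135.9] [222.1 139.8]
top 25.5 56 [133.9 192.4] [153.5 211.8]
top 23 56 [134.8 193.4] [152.5 210.8]
top 18 70 [134.9 194.5] [149.  208.3]
top 11 82 [136.1 196.5] [144.7 205.1]
```

View pics/s14.png

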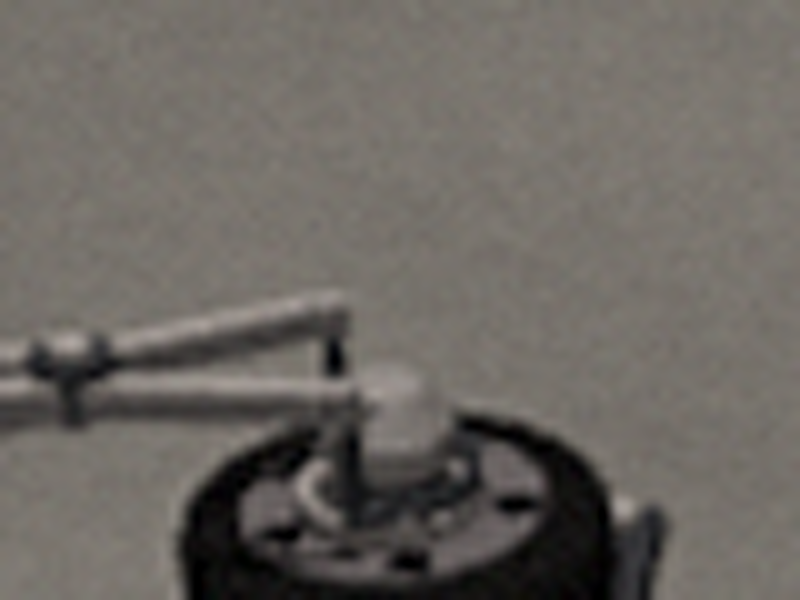

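View pics/t14.png

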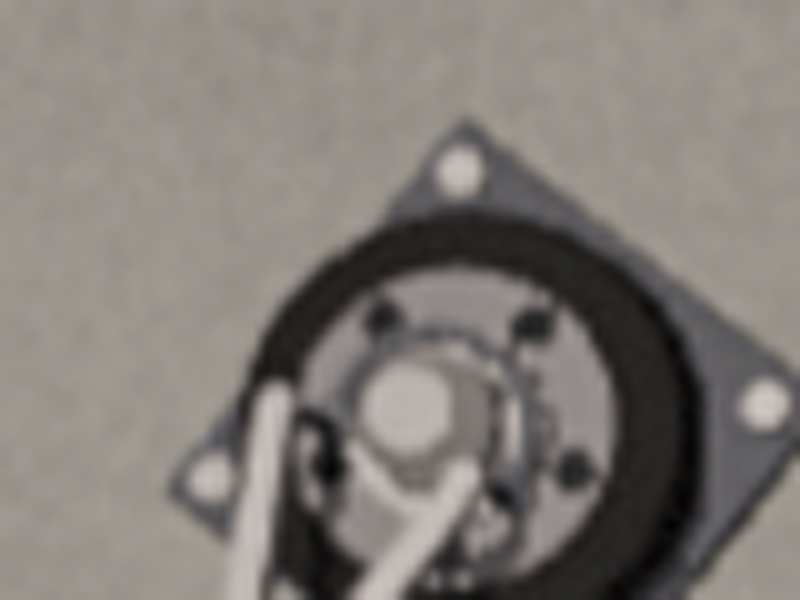

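All checks agree, so I'm handing in.

```bash
python3 -c "
from bench import job,env
print(job.close_job()); o=env.get_obs();print(o['t'],o['ft_force'],o['finger_gap'])"
```

```text
the job is handed in; nothing more can be done
None
the job is handed in; nothing more can be done
```

The circlip is around the groove with the pliers still squeezed. I gripped the black-handled pliers at 50 N, lifted them off the rest and turned them so the cameras could see the ring. I then lowered the ring over the axle nose. The job was handed in about 16 s into the 37 s allowed.

**Last checks:**
- **Centring:** in the top view the ring matches its predicted position around the axle to about 0.3 px, under 1 mm.
- **Height:** I lowered until I found very light contact (about 0.4 N) with the arm at z ≈ 74, then raised to 75.8. That puts the ring's mid-height at about 56 mm, with roughly 2 mm of clearance above the washer.
- **Contact:** the force and moment readings went back to their free-hanging values after I raised it, so the ring appears to be floating.
- **Spread:** the handles looked parallel and the ring fully open after the squeeze, and the grip stayed steady.
- **Bystanders:** the bottle, tin and brush were kept clear of the arm's path. I took no final picture to confirm they had not moved.

**What disagreed:**
- **Ring height by depth camera:** the top camera gave 56.4 mm and the side camera 54.0 mm. The contact test supports about 56.
- **Level:** the pliers measured 0.2–0.55° nose-down. I left this uncorrected because it is under 0.3 mm either way across the ring.
- **Finger gap:** the gripper read about 36 mm, where the description gives 42 mm for closed handles. I trusted the pictures here.

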